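# Load a chamber slide into the sprung slide holder of a cell imager

## Task

Load the lidded chamber slide from the steel tray into the slide holder on the cell imager's stage, label tab at the sprung arm's end: holding it level by its chamber block, draw the curved sprung arm back with the slide's tab end, lay the slide flat on the stage and bring it up gently against the holder's fixed back edge and then its end jaw, so that it touches both while still held. Only then let go, so that the arm keeps the slide clamped in the corner; do not let the arm snap back, do not press the slide hard (its glass cracks), and leave the other things on the bench where they are.

Things in the scene. Friction and masses are not known exactly. Their poses are not given: they have to be found in the camera images.
- chamber (a point): The chamber slide's lidded block, a pale box 24 mm wide (x), 54 long (y), on a glass slide. This point: the block's centre in plan, 10 mm above the slide's underside, 10 below the lid's top. Axes: x across the slide, y along it away from its label tab, z up. Slide 25 to 50 g. Starts flat on a fixed steel tray 3 mm thick, its y within 0.75 rad of the imager's y; a white slide mailer lies beside it.
- label_tab (a point): On top of the bare white label tab, the -y end of the slide's glass. The glass is 26 mm wide, 76 long, 2 thick; along y it runs from 47 mm behind the chamber point (tab end) to 29 mm ahead of it. Grip the block across its 24 mm width with the fingertips 5 to 8 mm above the slide's underside: so they stay above the holder's edges.
- imager: Compact white cell imager, fixed, 240 mm deep (x), 220 wide (y), flat black stage on top (x -90 to 90, y -105 to 105 mm), stage top at z = 115 mm. Origin: centre of its underside; x from its front panel (robot side) to its back, y to its left, z up. A lamp pillar stands at x 100, y 92 mm, 110 mm above the stage, its lamp swung away to +y.
- seat (a point): Point fixed to the imager at the centre of its stage top, axes as the imager. The steel slide holder on the stage is parallel to these axes and open to the front (-x). With its carriage centred, a seated slide's glass is centred here (chamber point 9 mm to +y). But the carriage stands up to 8 mm off centre in x and in y, either way; this is not measured: find it by touch or camera.
- back_edge (a point): Where the middle of the holder's fixed back edge would be with the carriage centred (up to 8 mm off in x and y): a steel bar 3.5 mm high, its face 13 mm to +x of the seated glass's centre, along y from -68 to +44 mm of that centre. Behind it (+x) lie a plate and the carriage block, 20 mm high, from 55 mm to +x.
- end_jaw (a point): Where the fixed end jaw would be with the carriage centred (up to 8 mm off in x and y): a steel stop 3.5 mm high, its face 38 mm to +y of the seated glass's centre, x from +3 to +13 mm of that centre. A slide held with its underside 4 to 7 mm above the stage passes over jaw and back edge, yet still meets the sprung arm, which is taller.
- clip_pin (a point): Where the sprung arm's vertical pin would be with the carriage centred (up to 8 mm off): 22 mm to +x, 62 mm to -y of the seated glass's centre. The steel arm (up to 10 mm above the stage, a thumb tab to 19) curves from here round to the front. Its 3 mm thick round tip lies at x -11, y -25 mm of that centre at rest, inside the slide's place, and at x -18, y -33 mm with a slide seated.
- spring_arm (a joint): Turn of the sprung arm about its pin, rad: 0 at rest, growing as it is drawn back (tip goes to -y and -x of the imager), stop at 0.95; about 0.18 with a slide seated. Seated, it presses the glass's front tab-end corner with about 3 N diagonally into back edge and jaw; drawn back to 0.7, about 5 N. Friction of the glass on arm, edges and stage about 0.25.

How it is judged (in metres and radians):
On the way, in this order (a step that is already met when the one before it is completed fails the run):
1. the slide draws the sprung arm back: arm past 0.25 rad, pushed by the slide (over 0.3 N) (value of joint spring_arm above 0.25 rad and contact force between spring_arm and slide above 0.3 N), for 0.1 s.
2. still held in the fingers, the slide touches the fixed back edge and the end jaw together (over 0.3 N each) for 0.1 s (contact force between each of holder_c0, holder_c1 and slide above 0.3 N and contact force between the fingers and slide above 0.5 N), for 0.1 s.
At the end, for the whole second after the job is handed in: The released slide lies flat (tilt under 0.05 rad) on the stage, parallel to the holder (0.05 rad), tab at the arm's end, at rest, touching back edge and end jaw (over 0.2 N each), the sprung arm resting on it (over 0.8 N, at 0.12 to 0.28 rad) (contact force between each of holder_c0, holder_c1 and slide above 0.2 N and contact force between spring_arm and slide above 0.8 N and value of joint spring_arm between 0.12 and 0.28 rad and angle between chamber's own z axis and vertical below 0.05 rad and angle between the y axis of chamber and the y axis of imager, either way round below 0.05 rad and y of label_tab in the frame of imager below -0.015 m and z of chamber in the frame of imager below 0.128 m and linear speed of slide below 0.01 m/s).
It fails at once if the slide pressed with more than 15 N against the back edge, the end jaw or the sprung arm, or 30 N on the stage (the glass cracks) (contact force between any of holder_c0, holder_c1, spring_arm and slide above 15 N or contact force between imager and slide above 30 N).
It fails at once if the sprung arm let fly back (closing faster than 6 rad/s) (velocity of joint spring_arm below -6 rad/s).
It fails at once if the slide tipped more than 0.35 rad from level (angle between chamber's own z axis and vertical above 0.35 rad).
It fails at once if another thing on the bench moved by more than 30 mm (distance of any of mailer, dish, pen, forceps, reagent, tip_box, tube_rack from where it was at the start of the episode above 0.03 m).
It also fails if it takes over 72 s, if anything falls off the work surface, if the arm or the gripper's body presses on something with over 40 N, if the wrist force passes 120 N, or if a joint passes its speed limit or range.

## Robot

A 6-joint arm with a two-finger parallel gripper is mounted at the origin on the work surface. World frame = base frame: x ahead of the robot, y to its left, z up, the work surface at z = 0. Lengths are in mm, angles in degrees, forces in N, time in s.
With the tool pointing down it reaches from about 400 to 925 mm from the base axis. Payload 3.4 kg.
Tool frame: the origin (TCP) lies at the very end of the fingers, on their centre line; the grasp point (between the pads) lies 19 mm behind it; z points along the fingers, x is the direction in which the jaws open and shut, and the axes are right-handed (so a half turn about z gives the same grasp; the last joint's range is limited). The gripper opens to 85 mm and grips with 20 to 120 N. Pads are 22 mm wide; open, the fingers measure 114 mm over their backs; the gripper's body (76 mm by 85 mm) begins 54 mm behind the grasp point. The pads swing forward as they close: fully open they stand 13 mm farther back than shut.
Start: joints at [-67.981, 17.578, 86.31, -0, 76.112, -4.211], TCP at [254.114, -515.807, 201.105] pointing down, gripper open.
Joint ranges: [-179.03, 179.03], [-60, 130.46], [8.19, 133.38], [-81.62, 261.62], [5.75, 156.47], [-153.77, 153.77]. Speed limits (degrees/s): [147.25, 147.25, 180, 180, 180, 180].

## Interface

Orientations are given as a 3x3 rotation matrix whose columns are the frame's x, y, z axes.
In Python, from workcell import observe, capture, job_done gives the robot as it stands. The module is installed in compiled form; this text tells all that it offers.
- The arm moves only by the tool servo_tool, never from a script. Its argument "moves" is a list of rows, each a list of 3 entries, a list of its own where there are three numbers: the shift along the tool's x, y, z in m, then the turn, a rotation vector about the tool's x, y, z in degrees, then the gripper command: -1 is shut, 1 is fully open, values between are in proportion. A call has 1 to 20 rows; each row is the pose to reach, as a shift and turn from the pose measured when the call began, along the tool's axes at that moment; what a row does not reach only later rows make up. A row lasts 1/8 s, in which the tool goes at most 62.5 mm and 10.7 degrees, less where a joint would pass 70% of its speed; a pose out of reach is approached as far as the arm can. A call with a gripper value outside its range is refused whole. The fingers move at their own pace and stop on an object; the grip force is fixed at half the most. Time passes only in rows, so rows that repeat a pose let the fingers close. It gives the time, the measured TCP pose, the force and the opening at its end, in the units of the state.
- observe(): the state, without advancing time (a new reading comes with each control period).
- capture(name): name is "side" or "top"; returns a dict with "color" (480x640x3 uint8, red, green, blue), "range_z" (480x640 float32, mm along the optical axis (not along the pixel's ray), 0 where there is no reading), "mtx" (3x3 intrinsics, pixels), "rvec" (rotation vector, rad) and "tvec" (3), from world to camera coordinates, as OpenCV has them. Camera axes: x right, y down, z forward; pixel columns grow to the right and rows downward; lengths in mm; the calibration is good to about 2 mm. A picture is of the moment at which its call begins.
- job_done(): hands the job in, once; it reports no verdict.
The state is a dict: "time_s": time; "qpos": joint angles; "qvel": joint speeds; "joint_torque": joint torques, N m; "position": TCP position; "eef_rot": TCP orientation; "ft_force": force on the tool from outside, world axes, zero at the start; "moment": the same for the moment, N m; "grip_width": finger opening in mm.
Only numpy, scipy, OpenCV 4.12 (cv2) and the standard library are available. Lean on these libraries where they do the work, as an engineer would, in place of code of your own. Each camera call takes 0.05 s, during which the arm holds its last target.

## Working session

There is one attempt and no reset: what is moved stays moved. The work goes in short steps, Python scripts to look and compute and a tool call to move; the robot and the scene stay as the last step left them, time stands still between calls to the robot, and variables do not carry over. Pictures are saved under pics/ and viewed, and the job is handed in when it is done.

Besides the shell and the picture viewer there is one more tool, called after "Call:" by a JSON object that holds its "method" and its "body". servo_tool: Moves the arm, as the interface text tells. Its arguments: {"type":"object","properties":{"moves":{"type":"array","items":{"type":"array"}}},"required":["moves"]}

```bash
mkdir -p pics
cat > h.py <<'E'
import numpy as np,cv2
from workcell import observe,capture
def P(c):
    R=cv2.Rodrigues(np.array(c['rvec'],float))[0];t=np.array(c['tvec'],float).reshape(3);return R,t
def cloud(c):
    R,t=P(c);K=c['mtx'];z=c['range_z'].astype(float);v,u=np.mgrid[0:480,0:640]
    p=np.stack([(u-K[0,2])/K[0,0]*z,(v-K[1,2])/K[1,1]*z,z],-1)
    w=(p-t)@R; w[z==0]=np.nan; return w
def pix2plane(c,u,v,zw):
    R,t=P(c);K=c['mtx'];d=np.linalg.inv(K)@np.array([u,v,1.]);d=R.T@d;o=-R.T@t
    return o+d*(zw-o[2])/d[2]
def proj(c,p):
    return cv2.projectPoints(np.array(p,float).reshape(-1,1,3),np.array(c['rvec'],float),np.array(c['tvec'],float),c['mtx'],None)[0].reshape(-1,2)
E
python3 - <<'E'
from h import *
import pickle
for n in('top','side'):
    c=capture(n);pickle.dump(c,open(n+'0.pkl','wb'));cv2.imwrite(f'pics/{n}0.png',c['color'][:,:,::-1]);R,t=P(c);print(n,-R.T@t,R[2],c['mtx'][0,0])
s=observe();print(s)
E
```

```text
top [500.51128946 -82.14209132 833.20330689] [ 0.05885936  0.0089139  -0.99822649] 449.01529732586744
side [ 499.26355102 -745.99628071  809.65188898] [ 0.03994995  0.69298309 -0.71984612] 541.8989344213887
{'time_s': 0.1, 'qpos': array([-6.79825564e+01,  1.76190006e+01,  8.63756597e+01, -2.27353718e-04,
        7.61126774e+01, -4.20910719e+00]), 'qvel': array([ 0.00985105, -0.07544568, -0.21508827,  0.11754851, -0.06208356,
       -0.02648599]), 'joint_torque': array([ 5.42799608e-04, -4.58528781e+01, -2.52607441e+01, -6.29419401e-05,
        5.56292420e-03, -2.36467844e-05]), 'position': array([ 253.84266234, -515.1697636 ,  200.26786673]), 'eef_rot': array([[ 4.41921792e-01, -8.97053305e-01, -7.05885893e-04],
       [-8.97051636e-01, -4.41922335e-01,  1.73532335e-03],
       [-1.86862429e-03, -1.33661109e-04, -9.99998245e-01]]), 'ft_force': array([-0.86392074,  0.47516124, -0.1647905 ]), 'moment': array([-0.00028643,  0.00352406, -0.00708895]), 'grip_width': 85.04922080451209}
```

```bash
ls pics
```

```text
side0.png
top0.png
```

View pics/top0.png

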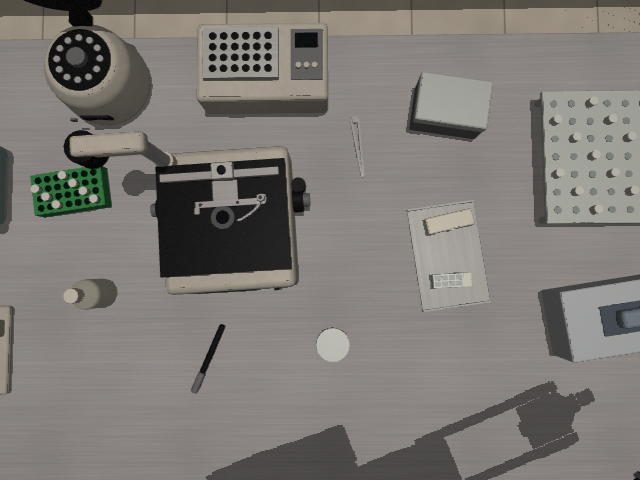

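View pics/side0.png

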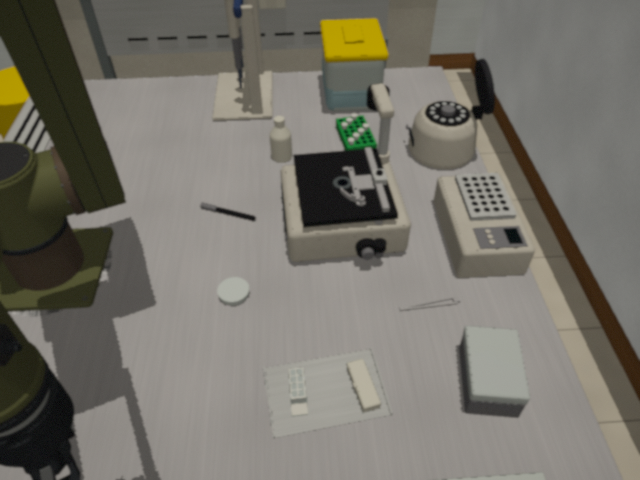

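The top view shows the imager at about (225,220), with the holder on its black stage. The chamber slide is at (451,281) with its white tab to the right (-y), and the mailer is at (449,221). I'll zoom in on these.

Run:
```python
from h import *
import pickle
c=pickle.load(open('top0.pkl','rb'));im=c['color'][:,:,::-1]
a=cv2.resize(im[260:300,420:485],(780,480),interpolation=cv2.INTER_CUBIC);cv2.imwrite('pics/slide0.png',a)
a=cv2.resize(im[145:295,150:310],(800,750),interpolation=cv2.INTER_CUBIC)[:600];cv2.imwrite('pics/im0.png',a)
w=cloud(c)
for n,(u0,u1,v0,v1) in dict(slide=(425,480,268,294),tray=(415,485,240,262)).items():
    z=w[v0:v1,u0:u1,2];print(n,np.nanpercentile(z,[1,10,50,90,99]))
np.set_printoptions(precision=0,suppress=True,linewidth=250)
print(w[268:296:1,426:480:2,2])
```

```text
slide [-0.26709282  1.42356482  4.01876122 23.47119301 25.06216703]
tray [-1.62377386  0.63344718  2.55509443  4.50946968  5.92712813]
[[ 4.  1.  3.  1.  4.  2.  3. -0.  4.  4.  3.  2.  2.  2.  6.  3.  3.  1.  1. nan  2.  3.  1.  4.  3.  5.  1.]
 [ 3.  2.  3.  3.  4.  4.  4.  2.  2.  4.  3. -0.  5.  2.  5.  2.  3.  5.  2.  4.  3.  5.  5.  3.  6.  1. -0.]
 [ 1.  4.  2.  1.  6.  5.  1.  0.  3.  2.  3.  3.  4.  2.  1.  1.  2.  3.  3.  1.  2.  2.  3.  2.  3.  3.  2.]
 [ 4.  4.  2.  2.  3.  3.  2.  4.  5.  4.  3.  3.  2.  1.  5.  4.  4.  5.  1.  2.  2.  4.  1.  2.  5. -0.  5.]
 [ 2.  5.  3.  3.  3.  2.  1.  4.  4.  2.  3.  3.  1.  4.  1.  2.  2.  1.  5.  5.  3.  7.  4.  3.  1.  1.  3.]
 [ 3.  1.  2.  1.  4.  2.  0.  2.  4.  7.  6.  7.  4. 10. 21. 23. 21. 21. 23.  4.  3.  3.  2.  4.  3.  3.  4.]
 [ 2.  4.  2.  7. 21. 24. 25. 23. 24. 24. 22. 23. 23. 24. 20. 21. 25. 21. 23.  6.  2.  4.  5.  3.  3.  4.  3.]
 [ 2.  3.  5. 18. 22. 23. 23. 23. 25. 22. 24. 24. 25. 24. 25. 23. 24. 22. 22.  5.  3.  4.  4.  4.  3.  2.  2.]
 [ 1.  6.  5. 15. 22. 21. 25. 23. 23. 23. 21. 23. 23. 22. 23. 24. 24. 23. 23.
[... 1443 characters left out ...]
  2.  3.  3.  2.  2.  1.  1.  6.]
 [ 3.  2.  3.  3.  5.  4.  3.  3.  1.  4.  2.  2.  1.  9.  3.  5.  2.  4.  0.  3.  2.  1.  3.  4.  1.  3.  5.]
 [ 0.  3.  4.  1.  2.  4.  3.  5.  3.  1.  4.  1.  2.  1.  0.  5.  5.  3.  5.  2.  4.  3.  0.  4.  3.  1.  3.]
 [ 4.  5.  5.  3.  3.  6.  0.  3.  2.  5.  2.  3.  2.  3.  2.  4.  3.  2.  2.  3.  3.  4.  3.  4.  3.  4.  4.]
 [ 4.  2.  5.  2.  4.  4.  2.  2.  2.  4. -1.  4.  2.  5.  4. -0.  2.  3.  2.  2. -0.  2.  4.  1.  1. -0.  4.]
 [ 4.  1.  2.  2.  4. -0.  2.  1.  4.  3.  1.  1.  1.  1.  4.  5.  4. -0.  3.  2.  3.  4.  2.  0.  1.  2.  5.]
 [ 3.  2.  3.  3.  6.  4.  5.  1.  2.  2.  0.  3.  2.  4.  3.  3.  4.  4.  2.  2.  2.  3.  1.  3.  2. -0.  4.]]
```

View pics/slide0.png

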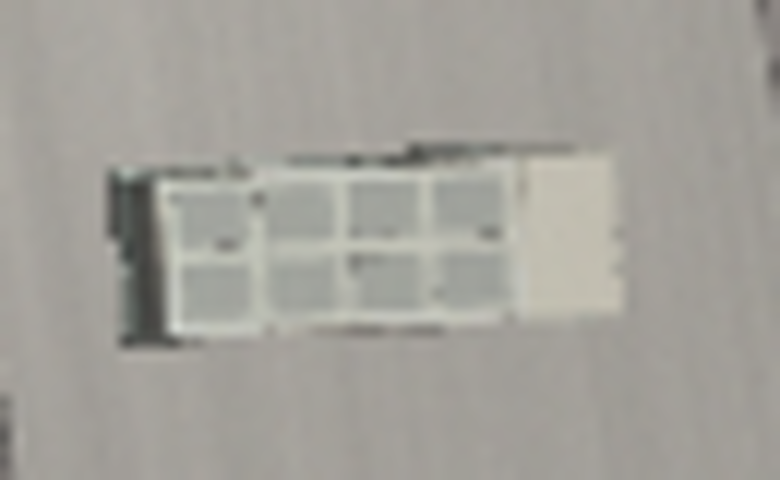

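View pics/im0.png

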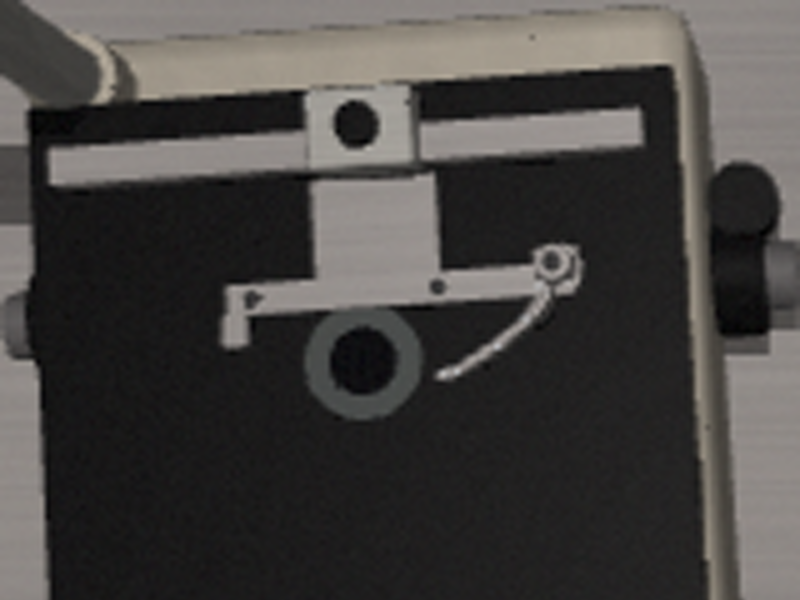

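Run:
```python
from h import *
import pickle
np.set_printoptions(precision=2,suppress=True,linewidth=200)
c=pickle.load(open('top0.pkl','rb'));w=cloud(c)
# slide lid
m=((w[:,:,2]>14)&(w[:,:,2]<32)).astype(np.uint8);m[:262]=0;m[300:]=0;m[:,:420]=0;m[:,490:]=0
pts=w[m>0]
up=np.argwhere(m)[:,::-1]
q=np.array([pix2plane(c,u,v,23)[:2] for u,v in up],np.float32)
r=cv2.minAreaRect(q);print('rect depth',r,len(q))
z=[(160,180),(518,155),(522,318),(170,335)]
f=lambda p,s,o:( (p[0]+.5)/s-.5+o[0],(p[1]+.5)/s-.5+o[1])
L=np.array([pix2plane(c,*f(p,12,(420,260)),23) for p in z]);print(L,L.mean(0));
for i in range(4):print(np.linalg.norm(L[i]-L[i-1]))
y=(L[0]+L[3]-L[1]-L[2])[:2];print('yaw of y',np.degrees(np.arctan2(y[1],y[0])))
T=np.array([pix2plane(c,*f(p,12,(420,260)),5) for p in [(612,152),(625,316)]]);print('tab end',T)
# imager stage
a=dict(TL=(30,110,115),TR=(673,66,115),jawTop=(247,318,118.5),jawTop2=(247,347,118.5),bar0=(250,316,118.5),bar1=(533,290,118.5),pin=(553,262,128),tip=(440,376,123),rail0=(48,150,117),rail1=(640,108,117))
for k,(u,v,h) in a.items():print(k,pix2plane(c,*f((u,v),5,(150,145)),h))
st=w[170:265,175:280,2];print('stage z',np.nanpercentile(st,[5,25,50]))
```

```text
rect depth ((478.982177734375, -295.3797912597656), (24.540145874023438, 55.884281158447266), 2.474679470062256) 428
[[ 489.18 -269.39   23.  ]
 [ 492.55 -322.92   23.  ]
 [ 468.26 -322.91   23.  ]
 [ 466.07 -270.4    23.  ]] [ 479.02 -296.4    23.  ]
23.131059692641323
53.627479536722696
24.29115246324633
52.552534027723766
yaw of y 93.00293181604602
tab end [[ 492.74 -342.61    5.  ]
 [ 467.75 -343.94    5.  ]]
TL [668.35 197.55 115.  ]
TR [680.92 -11.52 115.  ]
jawTop [599.3 125.2 118.5]
jawTop2 [589.93 125.11 118.5 ]
bar0 [599.94 124.24 118.5 ]
bar1 [607.6   33.23 118.5 ]
pin [615.06  25.37 128.  ]
tip [579.59  62.1  123.  ]
rail0 [654.74 190.73 117.  ]
rail1 [666.77  -1.03 117.  ]
stage z [113.04 114.34 115.33]
```

Run:
```python
from h import *
import pickle
c=pickle.load(open('top0.pkl','rb'));im=c['color'][:,:,::-1]
cv2.imwrite('pics/a.png',cv2.resize(im[230:300,150:310],(800,350),interpolation=cv2.INTER_CUBIC))
c=pickle.load(open('side0.pkl','rb'));im=c['color'][:,:,::-1]
cv2.imwrite('pics/b.png',cv2.resize(im[140:260,270:410],(700,600),interpolation=cv2.INTER_CUBIC))
```

```text
(no output)
```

View pics/a.png

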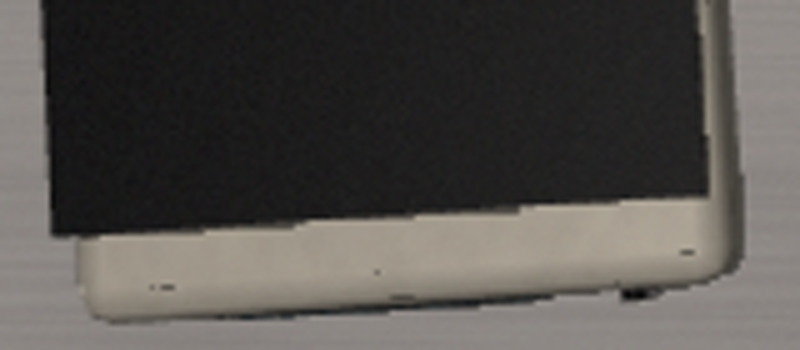

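View pics/b.png

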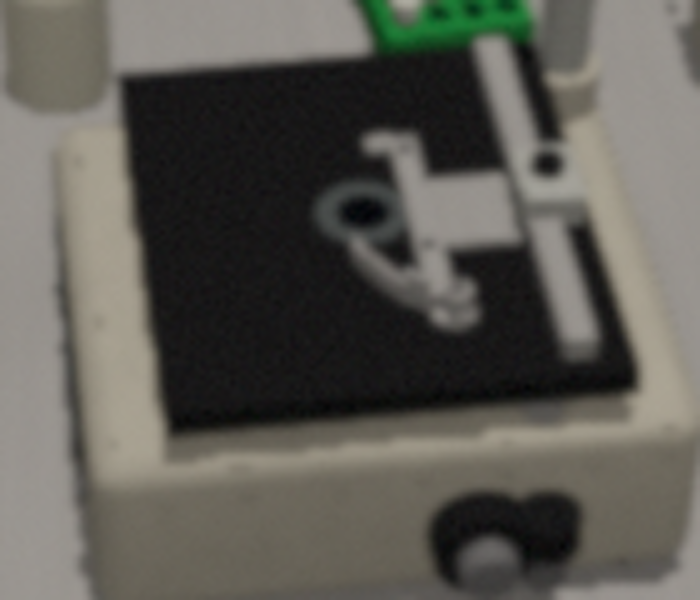

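```bash
cat > fit.py <<'E'
from h import *
def edge(c,p0,p1,half,z,sgn=0,n=40):
    """fit line to max-gradient near segment p0-p1 (pixels). returns world pts, dir"""
    g=cv2.cvtColor(c['color'],cv2.COLOR_RGB2GRAY).astype(np.float32)
    p0=np.array(p0,float);p1=np.array(p1,float);d=(p1-p0)/np.linalg.norm(p1-p0);nrm=np.array([-d[1],d[0]])
    s=np.arange(-half,half+.01,.1);out=[]
    for t in np.linspace(0.05,.95,n):
        b=p0+(p1-p0)*t;q=(b+s[:,None]*nrm).astype(np.float32)
        v=cv2.remap(g,q[:,0],q[:,1],cv2.INTER_LINEAR).ravel();v=cv2.GaussianBlur(v[None],(9,1),2).ravel()
        gr=np.gradient(v); gr=gr*sgn if sgn else abs(gr)
        gr=np.clip(gr,0,None);k=gr.argmax();sl=slice(max(0,k-6),k+7)
        out.append(q[sl].T@gr[sl]/gr[sl].sum())
    W=np.array([pix2plane(c,u,v,z)[:2] for u,v in out])
    for _ in range(4):
        m=W.mean(0);_,_,V=np.linalg.svd(W-m);r=(W-m)@V[1];k=abs(r)<max(.5,1.5*r.std())
        if k.all():break
        W=W[k]
    a=np.degrees(np.arctan2(V[0][1],V[0][0]))%180
    return m,a,r.std(),len(W)
E
python3 - <<'E'
from fit import *
import pickle
np.set_printoptions(precision=2,suppress=True)
c=pickle.load(open('top0.pkl','rb'))
F=lambda u,v,oy=145,ox=150,s=5:((u+.5)/s-.5+ox,(v+.5)/s-.5+oy)
J=[('back',F(140,103),F(670,66),4,115),('front',F(90,235,230),F(700,198,230),4,115),('left',F(32,130),F(45,560),3,115),('right',F(677,80),F(705,560),3,115),
('railF',F(50,186),F(300,171),2.5,117),('bar',F(255,315),F(520,291),2,118.5),('barBack',F(450,270),F(530,264),1.5,118.5),('jaw',F(248,322),F(248,342),2,118.5),('jawL',F(222,290),F(220,345),2,118.5),
('lidB',F(170,180,260,420,12),F(510,157,260,420,12),1.5,23),('lidF',F(180,335,260,420,12),F(515,318,260,420,12),1.5,23),('tabend',F(614,165,260,420,12),F(623,305,260,420,12),1.5,5)]
for n,a,b,h,z in J:
    m,an,s,k=edge(c,a,b,h,z);print(n,m,'%.2f'%an,'%.2f'%s,k)
E
```

```text
back [676.62  73.63] 93.44 0.29 27
front [495.15  75.51] 93.53 0.35 21
left [589.61 194.06] 3.47 0.31 25
right [594.85 -17.46] 3.42 0.27 29
railF [645.33 150.18] 93.88 0.29 30
bar [603.19  76.59] 93.23 0.29 30
barBack [615.1   47.18] 94.99 0.24 34
jaw [594.77 124.44] 0.93 0.00 40
jawL [599.69 132.88] 172.97 0.28 34
lidB [ 490.42 -296.12] 93.65 0.30 24
lidF [ 466.97 -299.39] 92.58 0.30 25
tabend [ 481.38 -342.91] 4.73 0.19 24
```

```bash
cat > plan.py <<'E'
from h import *
from scipy.spatial.transform import Rotation as Ro
import sys
def plan(x,y,z,yaw):
    s=observe();R=s['eef_rot'];p=s['position'];a=np.radians(yaw)
    T=np.array([[np.cos(a),np.sin(a),0],[np.sin(a),-np.cos(a),0],[0,0,-1.]])
    sh=R.T@(np.array([x,y,z])-p);rv=np.degrees(Ro.from_matrix(R.T@T).as_rotvec())
    np.set_printoptions(precision=3,suppress=True)
    print('t',s['time_s'],'pos',p,'yaw %.2f'%np.degrees(np.arctan2(R[1,0],R[0,0])),'zax',R[:,2],'F',s['ft_force'],'M',s['moment'],'w',s['grip_width'])
    print('shift',sh/1000,'rot',rv)
if __name__=='__main__':plan(*map(float,sys.argv[1:5]))
E
python3 plan.py 478.8 -296 80 3.1
```

```text
t 0.1 pos [ 253.843 -515.17   200.268] yaw -63.77 zax [-0.001  0.002 -1.   ] F [-0.864  0.475 -0.165] M [-0.     0.004 -0.007] w 85.04922080451209
shift [-0.097 -0.299  0.12 ] rot [ -0.069   0.09  -66.873]
```

Call:
{"method": "servo_tool", "body": {"moves": [[[-0.097,-0.299,0.12],[-0.07,0.09,-66.87],0.18],[[-0.097,-0.299,0.12],[-0.07,0.09,-66.87],0.18],[[-0.097,-0.299,0.12],[-0.07,0.09,-66.87],0.18],[[-0.097,-0.299,0.12],[-0.07,0.09,-66.87],0.18],[[-0.097,-0.299,0.12],[-0.07,0.09,-66.87],0.18],[[-0.097,-0.299,0.12],[-0.07,0.09,-66.87],0.18],[[-0.097,-0.299,0.12],[-0.07,0.09,-66.87],0.18],[[-0.097,-0.299,0.12],[-0.07,0.09,-66.87],0.18],[[-0.097,-0.299,0.12],[-0.07,0.09,-66.87],0.18],[[-0.097,-0.299,0.12],[-0.07,0.09,-66.87],0.18],[[-0.097,-0.299,0.12],[-0.07,0.09,-66.87],0.18]]}}

```text
time_s: 1.48
position: [478.9, -296.2, 80.7]
eef_rot: [[0.999, 0.053, 0.0], [0.053, -0.999, -0.0], [0.0, 0.0, -1.0]]
ft_force: [-0.7, -0.6, -0.2]
grip_width: 50.7
```

```bash
python3 plan.py 478.8 -296 30 3.1
python3 - <<'E'
from h import *
c=capture('side');a=c['color'][:,:,::-1]
cv2.imwrite('pics/s1.png',cv2.resize(a[280:480,200:420],(660,600),interpolation=cv2.INTER_CUBIC))
c=capture('top');a=c['color'][:,:,::-1]
cv2.imwrite('pics/t1.png',cv2.resize(a[200:320,380:540],(800,600),interpolation=cv2.INTER_CUBIC))
E
```

```text
t 1.475 pos [ 478.888 -296.195   80.705] yaw 3.04 zax [ 0. -0. -1.] F [-0.652 -0.576 -0.162] M [-0.029  0.018 -0.02 ] w 50.660092146796934
shift [-0.    -0.     0.051] rot [ 0.013 -0.014 -0.058]
```

View pics/s1.png

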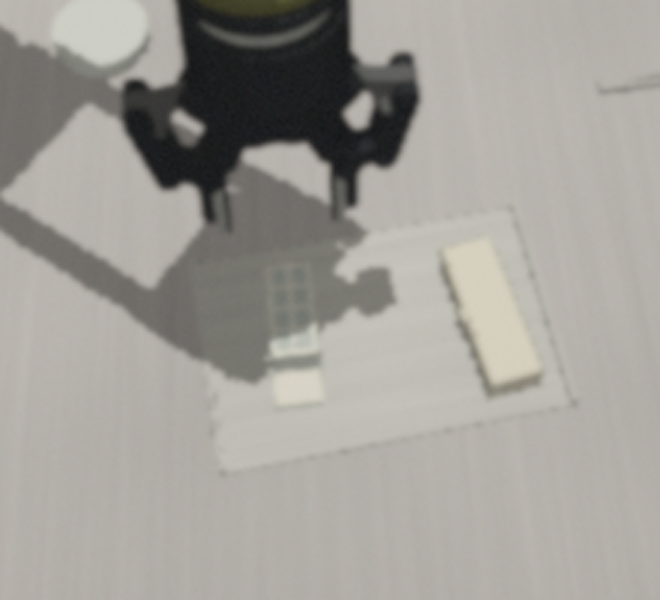

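View pics/t1.png

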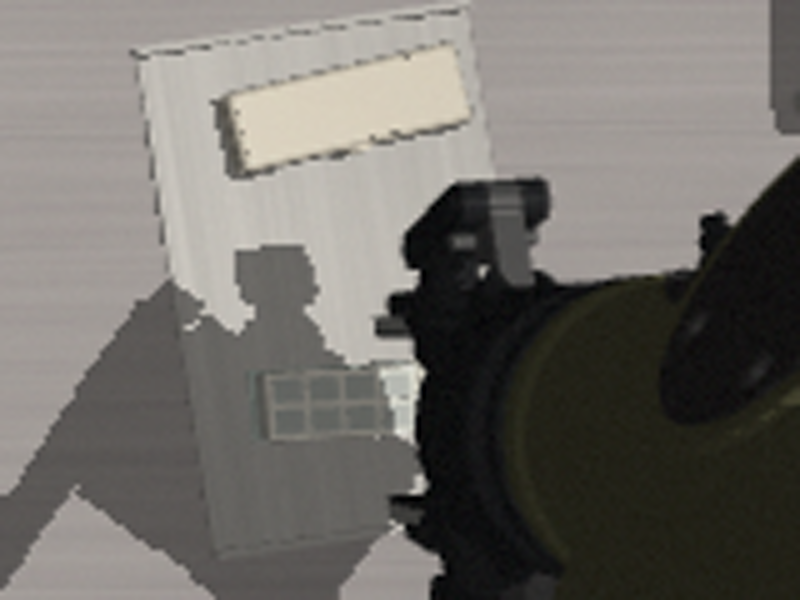

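The fingers straddle the slide at height. In the side zoom the left fingertip is at (227,228) and the right at (342,217). I'll compute the actual tip height relative to the TCP.

Run:
```python
from h import *
c=capture('side');R,t=P(c);K=c['mtx']
for u,v in [(205,222),(227,229),(334,217),(350,205)]:
    d=R.T@np.linalg.inv(K)@np.array([u/3+200,v/3+280,1]);o=-R.T@t
    print(o+d*(-307-o[1])/d[1])
w=cloud(c)
for v,u in [(350,272),(353,275),(347,313),(351,313)]:print(w[v-1:v+2,u-1:u+2].reshape(-1,3).round(0).tolist())
```

```text
[ 444.2322588  -307.          123.13577897]
[ 454.49183506 -307.          115.71250918]
[ 507.44674914 -307.          120.88779989]
[ 515.46559264 -307.          130.72467354]
[[449.0, -309.0, 139.0], [451.0, -308.0, 137.0], [452.0, -309.0, 139.0], [449.0, -310.0, 138.0], [451.0, -310.0, 138.0], [452.0, -310.0, 137.0], [449.0, -309.0, 134.0], [450.0, -308.0, 132.0], [452.0, -309.0, 133.0]]
[[453.0, -311.0, 133.0], [454.0, -309.0, 130.0], [448.0, -224.0, -2.0], [453.0, -309.0, 129.0], [454.0, -310.0, 130.0], [455.0, -301.0, 116.0], [453.0, -309.0, 125.0], [454.0, -309.0, 125.0], [455.0, -305.0, 118.0]]
[[509.0, -305.0, 134.0], [510.0, -305.0, 134.0], [512.0, -307.0, 137.0], [509.0, -306.0, 133.0], [510.0, -307.0, 135.0], [512.0, -306.0, 133.0], [509.0, -306.0, 131.0], [510.0, -307.0, 131.0], [512.0, -307.0, 131.0]]
[[509.0, -307.0, 127.0], [510.0, -305.0, 124.0], [511.0, -307.0, 127.0], [509.0, -306.0, 122.0], [510.0, -306.0, 123.0], [511.0, -306.0, 122.0], [508.0, -306.0, 121.0], [510.0, -304.0, 117.0], [511.0, -305.0, 118.0]]
```

Run:
```python
from h import *
np.set_printoptions(precision=0,suppress=True,linewidth=250)
print(observe()['position'],observe()['grip_width'])
for n in('side','top'):
    c=capture(n);w=cloud(c)
    m=(abs(w[:,:,0]-479)<60)&(abs(w[:,:,1]+296)<40)&(w[:,:,2]>35)
    q=w[m];print(n,len(q),np.percentile(q[:,2],[0,1,5,20,50]),q[:,1].min(),q[:,1].max())
    if n=='side':
        cv2.imwrite('pics/s2.png',cv2.resize(c['color'][320:380,250:340,::-1],(800,533),interpolation=cv2.INTER_CUBIC))
    t=(abs(w[:,:,0]-479)<60)&(abs(w[:,:,1]+340)<3);print(np.nanpercentile(w[t][:,2],[5,50,95]))
```

```text
[ 479. -296.   81.] 50.3155817597567
side 16443 [114. 141. 179. 279. 415.] -335.99406659687884 -256.02526093133196
[  2. 495. 532.]
top 11207 [119. 161. 190. 320. 509.] -310.1829875906553 -256.02096684360447
nan
  return np.nanmean(a, axis, out=out, keepdims=keepdims)
```

View pics/s2.png

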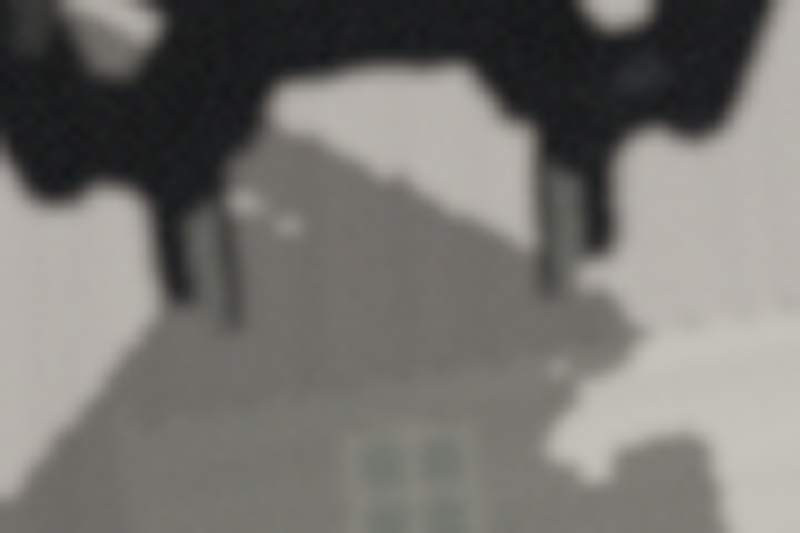

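Call:
{"method": "servo_tool", "body": {"moves": [[[0,0,0.036],[0.01,-0.01,-0.06],0.18],[[0,0,0.036],[0.01,-0.01,-0.06],0.18],[[0,0,0.036],[0.01,-0.01,-0.06],0.18]]}}

```text
time_s: 2.1
position: [479.2, -296.1, 45.0]
eef_rot: [[0.999, 0.055, -0.0], [0.055, -0.999, 0.0], [-0.0, -0.0, -1.0]]
ft_force: [0.1, -0.6, 0.4]
grip_width: 50.7
```

Run:
```python
from h import *
np.set_printoptions(precision=0,suppress=True,linewidth=250)
s=observe();print(s['position'],s['grip_width'],s['qpos'])
for n in('side','top'):
    c=capture(n);w=cloud(c)
    m=(abs(w[:,:,0]-479)<60)&(abs(w[:,:,1]+296)<16)&(w[:,:,2]>32)
    q=w[m];print(n,len(q),np.percentile(q[:,2],[0,.3,1,5]))
    if n=='side':
        m=(abs(w[:,:,0]-479)<60)&(abs(w[:,:,1]+345)<40)&(w[:,:,2]<30);print(np.nanpercentile(w[m][:,2],[1,5,50,95,99]))
        cv2.imwrite('pics/s3.png',cv2.resize(c['color'][330:410,250:350,::-1],(750,600),interpolation=cv2.INTER_CUBIC))
        print(proj(c,[[479-25,-307,45],[479+25,-307,45],[479,-296,45]]))
```

```text
[ 479. -296.   45.] 50.714078210676426 [-36.  26.  99.   0.  55. -39.]
side 4641 [ 79.  85.  91. 122.]
[-3. -1.  3. 21. 24.]
[[278. 381.]
 [310. 379.]
 [294. 374.]]
top 6498 [ 81.  91. 116. 139.]
```

View pics/s3.png

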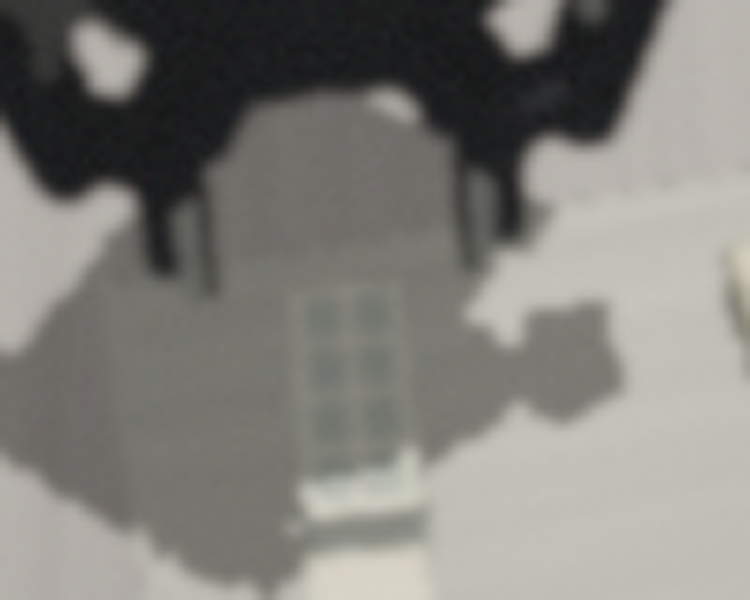

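Both cameras put the visible fingertips near z≈80 while the TCP reads 45, which disagrees with the description. Going down to TCP 9.5 is safe under either reading, so I'll do that and look again.

Call:
{"method": "servo_tool", "body": {"moves": [[[0,0,0.02],[0,0,0],0.18],[[0,0,0.03],[0,0,0],0.18],[[0,0,0.0355],[0,0,0],0.18],[[0,0,0.0355],[0,0,0],0.18],[[0,0,0.0355],[0,0,0],0.18]]}}

```text
time_s: 2.82
position: [480.2, -296.7, 10.5]
eef_rot: [[0.998, 0.055, 0.002], [0.055, -0.998, -0.001], [0.002, 0.002, -1.0]]
ft_force: [0.1, 0.9, -0.3]
grip_width: 50.3
```

Run:
```python
from h import *
np.set_printoptions(precision=1,suppress=True,linewidth=250)
s=observe();print(s['position'],s['grip_width'],s['ft_force'])
for n in('side','top'):
    c=capture(n);w=cloud(c)
    m=(abs(w[:,:,0]-479)<60)&(abs(w[:,:,0]-479)>18)&(abs(w[:,:,1]+296)<16)&(w[:,:,2]>10)
    q=w[m];print(n,len(q),np.percentile(q[:,2],[0,.3,1,5]))
    if n=='side':
        cv2.imwrite('pics/s4.png',cv2.resize(c['color'][330:430,240:360,::-1],(720,600),interpolation=cv2.INTER_CUBIC))
```

```text
[ 480.2 -296.7   10.5] 50.27618120925621 [ 0.1  0.9 -0.3]
side 3525 [10.3 50.3 54.9 77.6]
top 4360 [46.5 54.6 72.5 99.4]
```

View pics/s4.png

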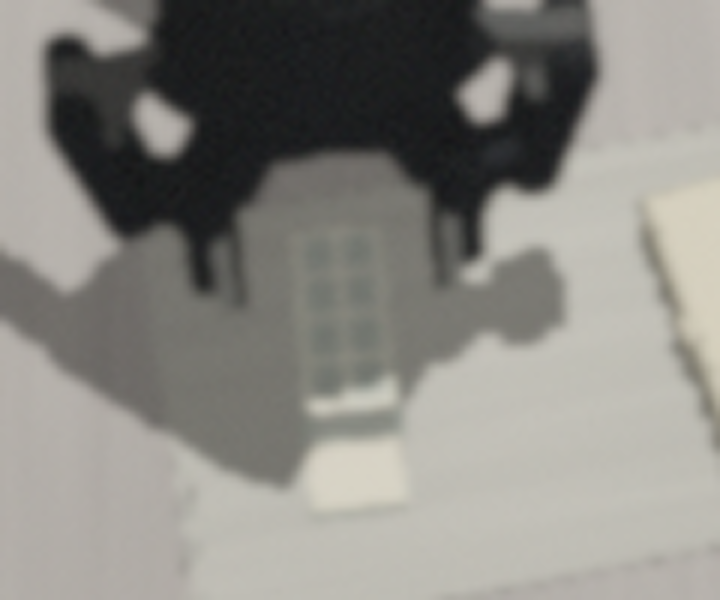

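```bash
python3 plan.py 478.8 -296 9 3.1; python3 -c "
from h import *
print(observe()['qpos'],observe()['qvel'])"
```

```text
t 2.925 pos [ 480.255 -296.742   10.578] yaw 3.15 zax [ 0.002 -0.002 -1.   ] F [ 0.029  0.551 -0.434] M [-0.003  0.007  0.012] w 50.70917410438617
shift [-0.001 -0.001  0.002] rot [ 0.097 -0.12   0.047]
[-3.59984961e+01  2.85110012e+01  1.00777584e+02  4.98189541e-04
  5.05575696e+01 -3.91453849e+01] [-0.0783532   0.00634147  0.0875776   0.05008299 -0.03101336  0.05040707]
```

Call:
{"method": "servo_tool", "body": {"moves": [[[-0.0015,-0.0007,0.0016],[0.1,-0.12,0.05],0.18],[[-0.0015,-0.0007,0.0016],[0.1,-0.12,0.05],0.18],[[-0.0015,-0.0007,0.0016],[0.1,-0.12,0.05],0.18]]}}

```text
time_s: 3.3
position: [478.7, -296.1, 9.0]
eef_rot: [[0.999, 0.054, 0.0], [0.054, -0.999, 0.0], [0.0, -0.0, -1.0]]
ft_force: [-0.3, -0.4, 0.3]
grip_width: 50.3
```

Call:
{"method": "servo_tool", "body": {"moves": [[[0,0,0],[0,0,0],-0.1],[[0,0,0],[0,0,0],-0.2],[[0,0,0],[0,0,0],-0.3],[[0,0,0],[0,0,0],-0.4],[[0,0,0],[0,0,0],-0.5],[[0,0,0],[0,0,0],-0.6],[[0,0,0],[0,0,0],-0.6]]}}

```text
time_s: 4.18
position: [478.7, -296.1, 9.0]
eef_rot: [[0.999, 0.054, 0.0], [0.054, -0.999, 0.0], [0.0, -0.0, -1.0]]
ft_force: [0.4, 0.2, -0.2]
grip_width: 17.0
```

Run:
```python
from h import *
np.set_printoptions(precision=1,suppress=True,linewidth=250)
s=observe();print(s['position'],s['grip_width'],s['ft_force'])
for n in('side',):
    c=capture(n)
    cv2.imwrite('pics/s5.png',cv2.resize(c['color'][330:430,240:360,::-1],(720,600),interpolation=cv2.INTER_CUBIC))
```

```text
[ 478.7 -296.1    9. ] 17.023926665295196 [ 0.4  0.2 -0.2]
```

View pics/s5.png

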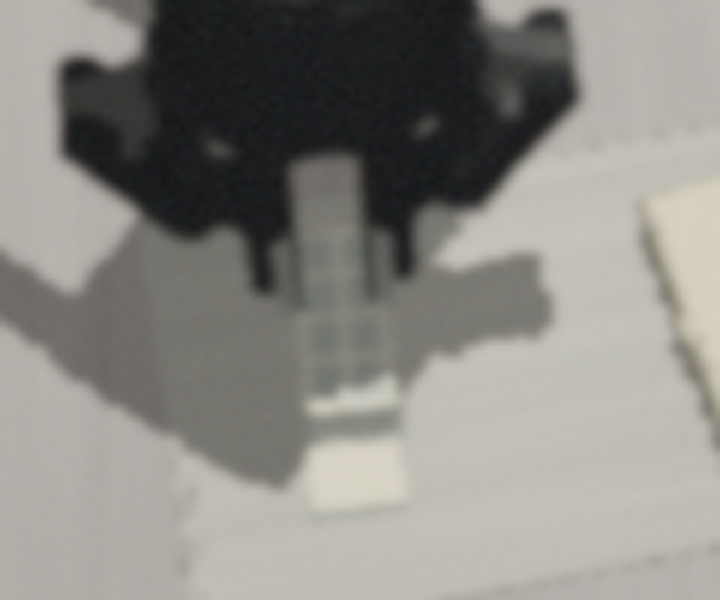

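The fingers closed to 17 mm above the lid, since the side zoom shows the tips at about (300,308) over the block. So the reported TCP z is roughly 35 mm lower than the real fingertips. I'll open to about 32 mm, descend astride the block and find the tray by touch.

Run:
```python
from h import *
c=capture('side');R,t=P(c);K=c['mtx'];o=-R.T@t
for u,v in [(300,310),(372,302)]:
    d=R.T@np.linalg.inv(K)@np.array([u/6+240,v/6+330,1])
    print(o+d*(-307-o[1])/d[1])
w=cloud(c);print(np.round(w[376:383,288:292,:].reshape(-1,3)).tolist())
print(np.round(w[376:383,300:304,:].reshape(-1,3)).tolist())
```

```text
[ 472.02675449 -307.           39.9859207 ]
[ 491.08055903 -307.           41.86573952]
[[470.0, -308.0, 60.0], [471.0, -308.0, 59.0], [472.0, -287.0, 24.0], [473.0, -287.0, 22.0], [470.0, -308.0, 55.0], [471.0, -309.0, 58.0], [472.0, -290.0, 25.0], [473.0, -291.0, 26.0], [470.0, -308.0, 53.0], [471.0, -310.0, 56.0], [472.0, -292.0, 25.0], [473.0, -292.0, 25.0], [469.0, -307.0, 49.0], [471.0, -308.0, 49.0], [472.0, -293.0, 24.0], [473.0, -293.0, 23.0], [469.0, -310.0, 50.0], [471.0, -308.0, 47.0], [471.0, -293.0, 21.0], [473.0, -294.0, 22.0], [469.0, -307.0, 42.0], [471.0, -309.0, 46.0], [472.0, -297.0, 25.0], [473.0, -295.0, 21.0], [467.0, -286.0, 3.0], [470.0, -297.0, 22.0], [471.0, -298.0, 24.0], [473.0, -299.0, 26.0]]
[[488.0, -289.0, 25.0], [490.0, -307.0, 55.0], [492.0, -308.0, 57.0], [493.0, -307.0, 55.0], [488.0, -288.0, 20.0], [490.0, -307.0, 53.0], [491.0, -309.0, 55.0], [493.0, -307.0, 52.0], [488.0, -291.0, 22.0], [490.0, -308.0, 52.0], [491.0, -307.0, 48.0], [493.0, -307.0, 50.0], [488.0, -295.0, 25.0], [490.0, -307.0, 46.0], [491.0, -306.0, 44.0], [493.0, -307.0, 46.0], [488.0, -296.0, 24.0], [490.0, -308.0, 45.0], [491.0, -306.0, 41.0], [493.0, -305.0, 39.0], [488.0, -299.0, 27.0], [489.0, -299.0, 26.0], [491.0, -299.0, 25.0], [492.0, -299.0, 26.0], [488.0, -300.0, 24.0], [489.0, -298.0, 22.0], [491.0, -299.0, 23.0], [492.0, -298.0, 21.0]]
```

Run:
```python
from h import *
c=capture('side')
for u,v,z in [(305,405,23),(397,380,23),(293,235,23),(382,228,23),(308,445,5),(404,435,5),(318,512,5),(410,500,5)]:
    print(u,v,pix2plane(c,u/6+240,v/6+330,z))
```

```text
305 405 [ 472.10096908 -325.28665157   23.        ]
397 380 [ 496.60793623 -319.70449275   23.        ]
293 235 [ 470.0346346  -274.26046397   23.        ]
382 228 [ 494.49024836 -273.72767868   23.        ]
308 445 [ 471.9997272  -327.34965995    5.        ]
404 435 [ 497.71340195 -326.18152477    5.        ]
318 512 [ 474.15591405 -346.54156307    5.        ]
410 500 [ 498.45605537 -344.79990131    5.        ]
```

Call:
{"method": "servo_tool", "body": {"moves": [[[0.0012,0,0],[0,0,0],-0.1],[[0.0012,0,0],[0,0,0],-0.1],[[0.0012,0,0],[0,0,0],-0.1],[[0.0012,0,0.012],[0,0,0],-0.1],[[0.0012,0,0.02],[0,0,0],-0.1],[[0.0012,0,0.026],[0,0,0],-0.1],[[0.0012,0,0.026],[0,0,0],-0.1],[[0.0012,0,0.026],[0,0,0],-0.1]]}}

```text
time_s: 5.32
position: [480.0, -296.1, -17.0]
eef_rot: [[0.999, 0.054, 0.0], [0.054, -0.999, 0.0], [0.0, -0.0, -1.0]]
ft_force: [-0.2, -0.1, 0.1]
grip_width: 38.1
```

```bash
python3 plan.py 480 -296.1 -17 3.1;python3 - <<'E'
from h import *
c=capture('side')
cv2.imwrite('pics/s6.png',cv2.resize(c['color'][340:430,250:350,::-1],(660,600),interpolation=cv2.INTER_CUBIC))
E
```

```text
t 5.325 pos [ 480.002 -296.115  -17.03 ] yaw 3.09 zax [ 0.  0. -1.] F [-0.216 -0.091  0.134] M [0.019 0.032 0.006] w 38.12778487488191
shift [-0. -0. -0.] rot [-0.003 -0.004 -0.006]
```

View pics/s6.png

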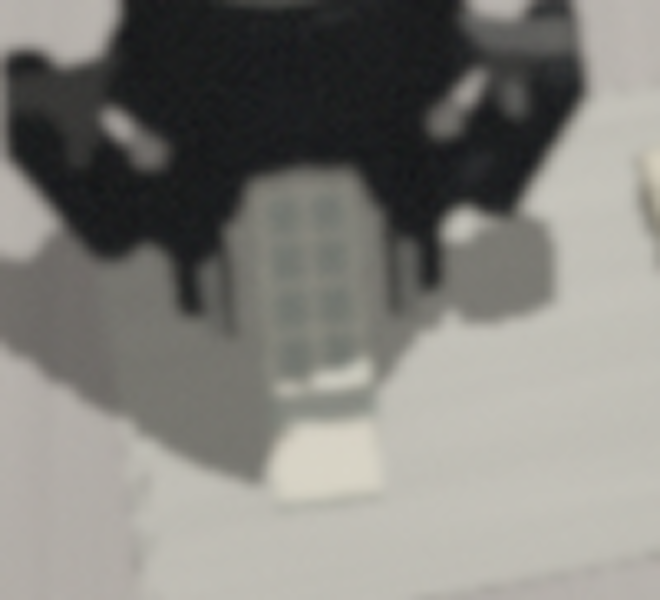

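Side zoom: the pad tips are at columns 232 and 388 and the block spans 268–375, so the slide sits about 2.5 mm to +x of the jaw centre. I'll correct that and feel for the tray.

Call:
{"method": "servo_tool", "body": {"moves": [[[0.0025,0,0],[0,0,0],-0.1],[[0.0025,0,0.004],[0,0,0],-0.1],[[0.0025,0,0.008],[0,0,0],-0.1],[[0.0025,0,0.008],[0,0,0],-0.1]]}}

```text
time_s: 5.88
position: [482.2, -295.8, -25.3]
eef_rot: [[0.999, 0.054, -0.001], [0.054, -0.999, 0.0], [-0.001, -0.0, -1.0]]
ft_force: [-0.1, -0.2, 0.8]
grip_width: 38.8
```

Call:
{"method": "servo_tool", "body": {"moves": [[[0,0,0.001],[0,0,0],-0.1],[[0,0,0.002],[0,0,0],-0.1],[[0,0,0.002],[0,0,0],-0.1]]}}

```text
time_s: 6.25
position: [482.1, -295.8, -27.4]
eef_rot: [[0.999, 0.054, -0.001], [0.054, -0.999, 0.001], [-0.001, -0.001, -1.0]]
ft_force: [-0.4, -0.3, -0.2]
grip_width: 38.6
```

Call:
{"method": "servo_tool", "body": {"moves": [[[0,0,0.001],[0,0,0],-0.1],[[0,0,0.001],[0,0,0],-0.1]]}}

```text
time_s: 6.5
position: [482.2, -295.8, -28.4]
eef_rot: [[0.999, 0.054, -0.001], [0.054, -0.999, 0.0], [-0.001, -0.0, -1.0]]
ft_force: [-0.1, -0.7, -0.5]
grip_width: 38.5
```

Call:
{"method": "servo_tool", "body": {"moves": [[[0,0,0.001],[0,0,0],-0.1],[[0,0,0.001],[0,0,0],-0.1]]}}

```text
time_s: 6.75
position: [482.2, -295.8, -28.5]
eef_rot: [[0.999, 0.054, -0.0], [0.054, -0.999, 0.0], [-0.0, -0.0, -1.0]]
ft_force: [-1.7, 1.4, 7.6]
grip_width: 38.4
```

Run:
```python
from h import *
print(observe()['ft_force'])
c=capture('side')
cv2.imwrite('pics/s7.png',cv2.resize(c['color'][340:430,250:350,::-1],(660,600),interpolation=cv2.INTER_CUBIC))
```

```text
[-1.68733337  1.35113438  7.61554695]
```

View pics/s7.png

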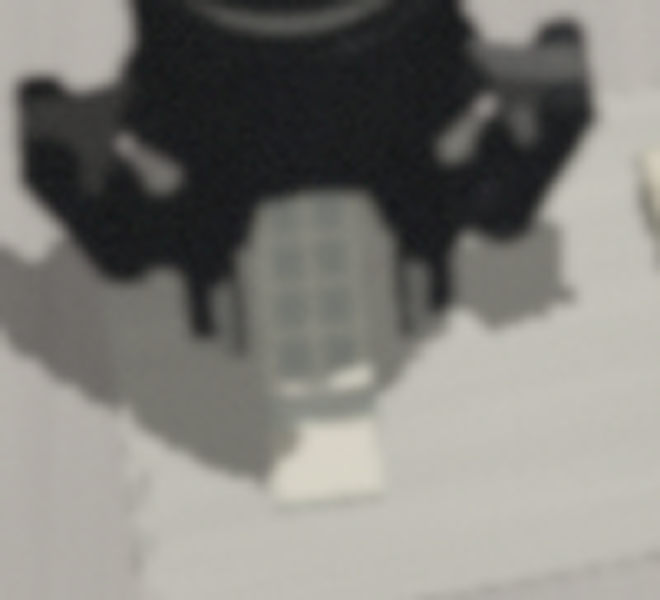

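The tray is felt: Fz is 7.6 N at TCP z ≈ -28.5, and the compliance is roughly 8 N/mm. I'll rise 8 mm, which puts the tips about 6.3 mm above the underside at 24 mm opening, and grip.

Call:
{"method": "servo_tool", "body": {"moves": [[[0,0,-0.008],[0,0,0],-0.1],[[0,0,-0.008],[0,0,0],-0.1],[[0,0,-0.008],[0,0,0],-0.1]]}}

```text
time_s: 7.18
position: [482.3, -295.9, -20.4]
eef_rot: [[0.999, 0.054, 0.0], [0.054, -0.999, 0.0], [0.0, -0.0, -1.0]]
ft_force: [1.0, -0.1, 0.3]
grip_width: 38.4
```

Call:
{"method": "servo_tool", "body": {"moves": [[[0,0,0],[0,0,0],-0.2],[[0,0,0],[0,0,0],-0.27],[[0,0,0],[0,0,0],-0.34],[[0,0,0],[0,0,0],-0.38],[[0,0,0],[0,0,0],-0.42],[[0,0,0],[0,0,0],-0.46],[[0,0,0],[0,0,0],-0.6],[[0,0,0],[0,0,0],-1],[[0,0,0],[0,0,0],-1],[[0,0,0],[0,0,0],-1]]}}

```text
time_s: 8.43
position: [482.4, -295.9, -20.2]
eef_rot: [[0.999, 0.054, 0.0], [0.054, -0.999, -0.0], [0.0, 0.0, -1.0]]
ft_force: [0.0, 0.3, 4.4]
grip_width: 22.5
```

```bash
python3 plan.py 482.2 -295.8 -20.5 3.1
python3 - <<'E'
from h import *
c=capture('side')
cv2.imwrite('pics/s8.png',cv2.resize(c['color'][340:430,250:350,::-1],(660,600),interpolation=cv2.INTER_CUBIC))
E
```

```text
t 8.425 pos [ 482.421 -295.949  -20.195] yaw 3.09 zax [ 0. -0. -1.] F [0.012 0.272 4.423] M [ 0.027  0.112 -0.01 ] w 22.458352091176963
shift [-0. -0.  0.] rot [ 0.011 -0.019 -0.006]
```

View pics/s8.png

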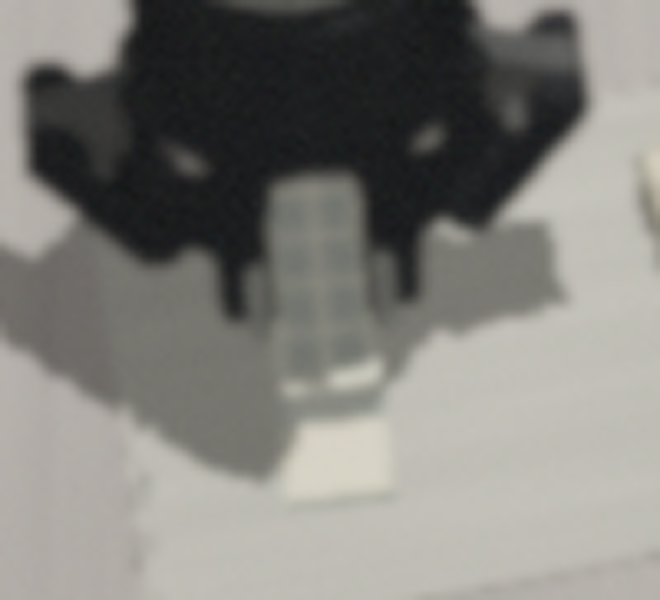

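Gripped: width 22.5, and the side zoom shows the pads tight on the block with the slide flat. I'll lift, and meanwhile measure the holder in the side picture too.

Call:
{"method": "servo_tool", "body": {"moves": [[[0,0,-0.005],[0,0,0],-1],[[0,0,-0.02],[0,0,0],-1],[[0,0,-0.06],[0,0,0],-1],[[0,0,-0.11],[0,0,0],-1],[[0,0,-0.165],[0,0,0],-1],[[0,0,-0.165],[0,0,0],-1],[[0,0,-0.165],[0,0,0],-1]]}}

```text
time_s: 9.35
position: [482.1, -295.7, 145.4]
eef_rot: [[0.999, 0.054, 0.001], [0.054, -0.999, -0.001], [0.001, 0.001, -1.0]]
ft_force: [-1.0, 0.7, -0.5]
grip_width: 22.6
```

```bash
python3 plan.py 587 120 145 3.47
python3 - <<'E'
from fit import *
import pickle
np.set_printoptions(precision=2,suppress=True)
c=pickle.load(open('side0.pkl','rb'))
G=lambda u,v:((u+.5)/5-.5+270,(v+.5)/5-.5+140)
t=np.radians(3.47);B=np.array([[np.cos(t),np.sin(t)],[-np.sin(t),np.cos(t)]])
for n,a,b,h,z in [('bar',G(400,165),G(425,280),2,118.5),('stageL(front)',G(128,100),G(170,410),3,115),('stage right side -y',G(190,428),G(620,388),3,115),('stage +y',G(140,78),G(460,58),3,115)]:
    m,an,s,k=edge(c,a,b,h,z);print(n,m,an,s,k,'imagerframe',B@m)
for n,u,v,z in [('pin',456,290,128),('pinbase',455,318,117),('tip',362,240,125)]:
    p=pix2plane(c,*G(u,v),z);print(n,p,B@p[:2])
c=capture('side');cv2.imwrite('pics/s9.png',c['color'][:,:,::-1])
E
```

```text
t 9.35 pos [ 482.059 -295.705  145.352] yaw 3.10 zax [ 0.001 -0.001 -1.   ] F [-1.034  0.745 -0.55 ] M [-0.002  0.004  0.02 ] w 22.578391799683903
shift [ 0.127 -0.409  0.   ] rot [ 0.035 -0.046 -0.375]
bar [604.9   83.28] 92.94499145803401 0.3630126860916107 22 imagerframe [608.83  46.52]
stageL(front) [499.26  66.85] 93.2137675804199 0.283684378039078 29 imagerframe [502.39  36.51]
stage right side -y [597.53 -28.97] 3.541930725813313 0.4076428842134712 22 imagerframe [594.68 -65.08]
stage +y [568.62 188.01] 4.14156015397653 0.5445441562638432 22 imagerframe [578.96 153.25]
pin [618.16  22.85 128.  ] [618.41 -14.61]
pinbase [617.87  19.25 117.  ] [617.9  -18.19]
tip [585.58  57.99 125.  ] [588.01  22.44]
```

View pics/s9.png

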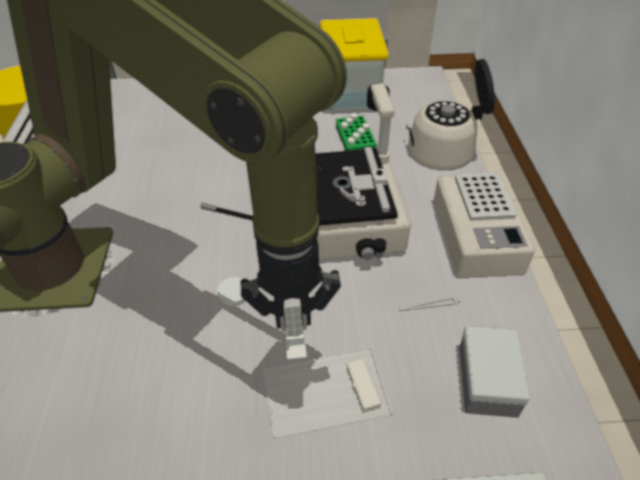

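```bash
python3 plan.py 583.7 116.5 150 3.47
```

```text
t 9.4 pos [ 481.409 -295.241  144.25 ] yaw 3.09 zax [-0.001  0.001 -1.   ] F [-0.333  0.813 -0.71 ] M [0.023 0.005 0.056] w 22.40306890964233
shift [ 0.124 -0.406 -0.006] rot [-0.05   0.058 -0.378]
```

Call:
{"method": "servo_tool", "body": {"moves": [[[0.008,-0.025,-0.006],[-0.05,0.06,-0.38],-1],[[0.02,-0.065,-0.006],[-0.05,0.06,-0.38],-1],[[0.032,-0.105,-0.006],[-0.05,0.06,-0.38],-1],[[0.044,-0.145,-0.006],[-0.05,0.06,-0.38],-1],[[0.056,-0.185,-0.006],[-0.05,0.06,-0.38],-1],[[0.068,-0.225,-0.006],[-0.05,0.06,-0.38],-1],[[0.08,-0.265,-0.006],[-0.05,0.06,-0.38],-1],[[0.093,-0.305,-0.006],[-0.05,0.06,-0.38],-1],[[0.105,-0.345,-0.006],[-0.05,0.06,-0.38],-1],[[0.116,-0.38,-0.006],[-0.05,0.06,-0.38],-1],[[0.124,-0.406,-0.006],[-0.05,0.06,-0.38],-1],[[0.124,-0.406,-0.006],[-0.05,0.06,-0.38],-1],[[0.124,-0.406,-0.006],[-0.05,0.06,-0.38],-1]]}}

```text
time_s: 11.02
position: [582.0, 116.2, 148.9]
eef_rot: [[0.998, 0.061, -0.003], [0.061, -0.998, -0.001], [-0.003, 0.001, -1.0]]
ft_force: [-0.6, 0.1, -0.7]
grip_width: 22.6
```

```bash
python3 plan.py 583.7 116.5 115 3.47
python3 - <<'E'
from h import *
c=capture('side');cv2.imwrite('pics/s10.png',cv2.resize(c['color'][120:270,260:440,::-1],(720,600),interpolation=cv2.INTER_CUBIC))
c=capture('top');cv2.imwrite('pics/t10.png',cv2.resize(c['color'][130:290,140:320,::-1],(675,600),interpolation=cv2.INTER_CUBIC))
E
```

```text
t 11.025 pos [582.014 116.203 148.923] yaw 3.49 zax [-0.003 -0.001 -1.   ] F [-0.574  0.142 -0.722] M [ 0.029  0.027 -0.002] w 22.624702721404322
shift [ 0.002 -0.     0.034] rot [0.05  0.197 0.024]
```

View pics/s10.png

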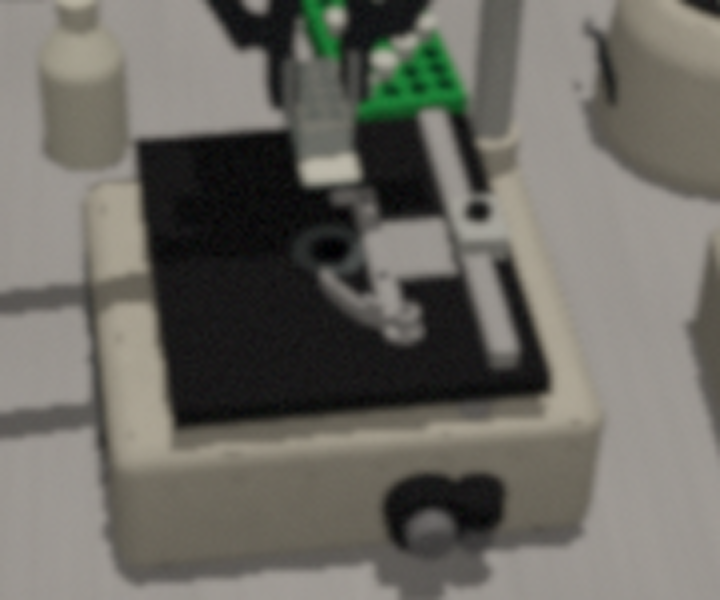

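View pics/t10.png

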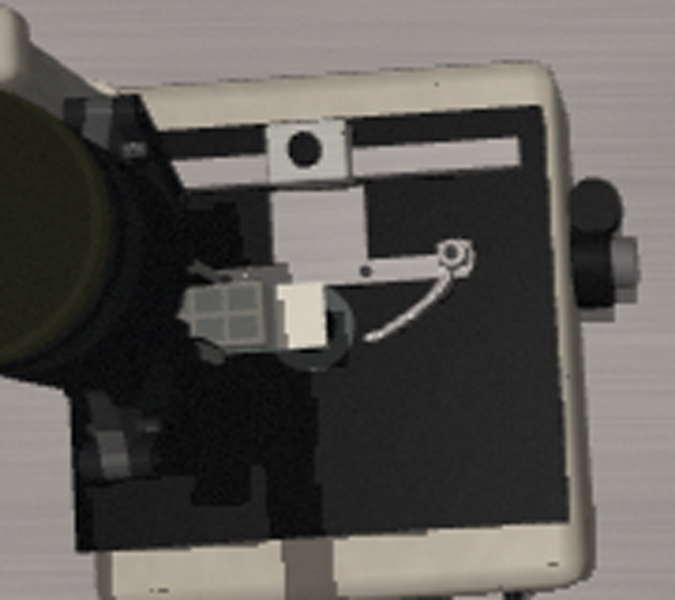

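Run:
```python
from h import *
np.set_printoptions(precision=1,suppress=True)
t=np.radians(3.47);B=np.array([[np.cos(t),np.sin(t)],[-np.sin(t),np.cos(t)]])
c=capture('top')
for u,v in [(326,283),(327,347),(278,287),(278,349)]:
    p=pix2plane(c,u/3.75+140,v/3.75+130,174);print(p,B@p[:2])
c=capture('side')
for u,v in [(303,186),(361,182),(300,160),(357,155)]:
    p=pix2plane(c,u/4+260,v/4+120,174);print('s',p,B@p[:2])
s=observe();print(s['position'],B@s['position'][:2])
```

```text
[595.4  67.7 174. ] [598.4  31.5]
[570.   67.1 174. ] [573.   32.5]
[593.9  86.7 174. ] [598.1  50.5]
[569.3  86.5 174. ] [573.5  51.8]
s [573.1  62.2 174. ] [575.8  27.4]
s [600.7  63.3 174. ] [603.4  26.8]
s [573.3  82.2 174. ] [577.2  47.3]
s [600.8  84.1 174. ] [604.8  47.6]
[582.9 115.8 150.2] [588.9  80.3]
```

```bash
python3 plan.py 582.9 118.5 97.3 3.47
```

```text
t 11.225 pos [582.915 115.775 150.196] yaw 3.40 zax [-0.001 -0.    -1.   ] F [-0.039  0.186  0.03 ] M [-0.019  0.003  0.026] w 22.31327795571589
shift [ 0.    -0.003  0.053] rot [ 0.015  0.045 -0.07 ]
```

Call:
{"method": "servo_tool", "body": {"moves": [[[0,-0.003,0],[0.02,0.04,-0.07],-1],[[0,-0.003,0.015],[0.02,0.04,-0.07],-1],[[0,-0.003,0.03],[0.02,0.04,-0.07],-1],[[0,-0.003,0.042],[0.02,0.04,-0.07],-1],[[0,-0.003,0.045],[0.02,0.04,-0.07],-1],[[0,-0.003,0.045],[0.02,0.04,-0.07],-1]]}}

```text
time_s: 11.98
position: [582.6, 118.8, 104.8]
eef_rot: [[0.998, 0.061, -0.001], [0.061, -0.998, -0.0], [-0.001, -0.0, -1.0]]
ft_force: [0.1, 0.8, -0.3]
grip_width: 22.4
```

```bash
python3 plan.py 582.9 118.5 97.3 3.47
python3 - <<'E'
from h import *
c=capture('side');cv2.imwrite('pics/s11.png',cv2.resize(c['color'][130:220,300:400,::-1],(660,594),interpolation=cv2.INTER_CUBIC))
c=capture('top');cv2.imwrite('pics/t11.png',cv2.resize(c['color'][170:250,180:290,::-1],(770,560),interpolation=cv2.INTER_CUBIC))
E
```

```text
t 11.975 pos [582.605 118.772 104.756] yaw 3.47 zax [-0.001 -0.    -1.   ] F [ 0.11   0.842 -0.34 ] M [-0.035 -0.028 -0.017] w 22.3650715966527
shift [0.    0.    0.007] rot [-0.001  0.045  0.003]
```

View pics/s11.png

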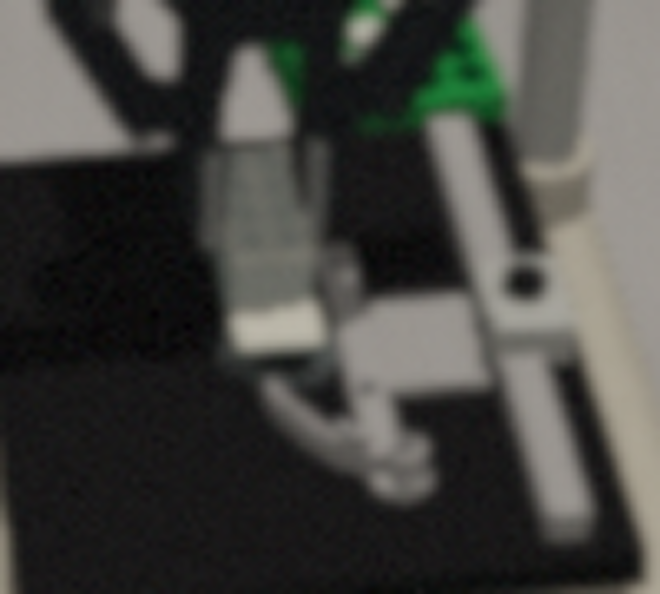

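View pics/t11.png

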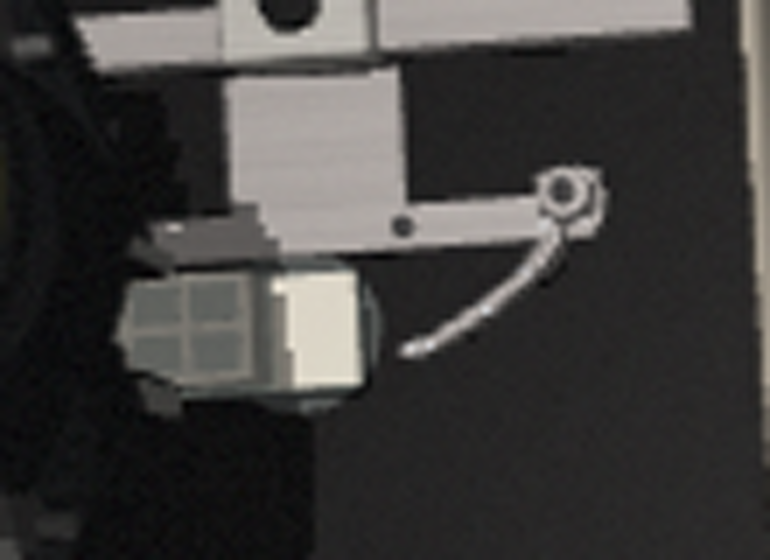

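Top zoom: the tab's end is at (362,325) and the arm tip at (405,350), about 9 mm inside the slide's front edge line. The bar face, row ~250, is behind the slide's back edge. I'll descend to pass height and then push toward -y.

Call:
{"method": "servo_tool", "body": {"moves": [[[0,0,0.004],[0,0.04,0],-1],[[0,0,0.0073],[0,0.04,0],-1],[[0,0,0.0073],[0,0.04,0],-1]]}}

```text
time_s: 12.45
position: [582.9, 118.8, 98.0]
eef_rot: [[0.998, 0.061, 0.001], [0.061, -0.998, 0.0], [0.001, -0.0, -1.0]]
ft_force: [-0.0, 0.2, -0.6]
grip_width: 22.5
```

```bash
python3 plan.py 582.9 118.5 97.3 3.47
```

```text
t 12.45 pos [582.895 118.814  97.952] yaw 3.47 zax [ 0.001  0.    -1.   ] F [-0.019  0.223 -0.566] M [-0.021 -0.036  0.007] w 22.506837566147414
shift [-0.     0.     0.001] rot [-0.004 -0.051  0.004]
```

Call:
{"method": "servo_tool", "body": {"moves": [[[0,0.003,0.0007],[0,-0.05,0],-1],[[0,0.006,0.0007],[0,-0.05,0],-1],[[0,0.009,0.0007],[0,-0.05,0],-1],[[0,0.012,0.0007],[0,-0.05,0],-1],[[0,0.014,0.0007],[0,-0.05,0],-1]]}}

```text
time_s: 13.08
position: [582.7, 105.6, 97.0]
eef_rot: [[0.998, 0.06, -0.002], [0.06, -0.998, 0.002], [-0.002, -0.002, -1.0]]
ft_force: [-2.1, 4.9, -0.8]
grip_width: 22.4
```

```bash
python3 plan.py 582.9 118.5 97.3 3.47
python3 - <<'E'
from h import *
c=capture('top');cv2.imwrite('pics/t12.png',cv2.resize(c['color'][170:250,180:290,::-1],(770,560),interpolation=cv2.INTER_CUBIC))
E
```

```text
t 13.075 pos [582.656 105.556  97.   ] yaw 3.44 zax [-0.002  0.002 -1.   ] F [-2.081  4.939 -0.841] M [ 0.885  0.347 -0.129] w 22.367808425856644
shift [ 0.001 -0.013 -0.   ] rot [-0.1    0.108 -0.026]
```

View pics/t12.png

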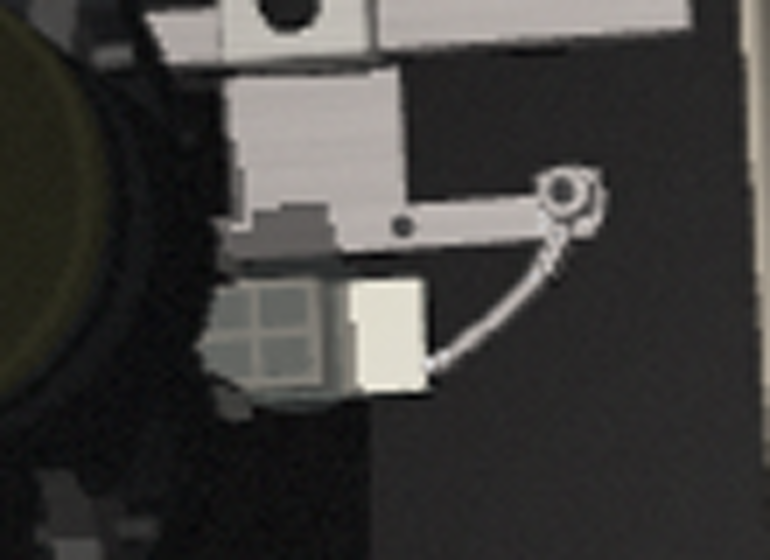

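The tab end has met the arm tip at (430,365) and started drawing it back, with force about 5 N. I'll continue in small steps.

Call:
{"method": "servo_tool", "body": {"moves": [[[0,0.0015,0],[0,0.1,0],-1],[[0,0.003,0],[0,0.1,0],-1],[[0,0.0045,0],[0,0.1,0],-1],[[0,0.0045,0],[0,0.1,0],-1]]}}

```text
time_s: 13.62
position: [583.9, 100.4, 97.2]
eef_rot: [[0.998, 0.06, 0.002], [0.06, -0.998, 0.001], [0.002, -0.001, -1.0]]
ft_force: [-0.4, 3.1, -0.3]
grip_width: 22.1
```

Call:
{"method": "servo_tool", "body": {"moves": [[[0,0.0015,0],[0,0,0],-1],[[0,0.003,0],[0,0,0],-1],[[0,0.0045,0],[0,0,0],-1],[[0,0.0045,0],[0,0,0],-1]]}}

```text
time_s: 14.12
position: [585.1, 95.6, 97.5]
eef_rot: [[0.998, 0.06, 0.003], [0.06, -0.998, 0.0], [0.003, -0.0, -1.0]]
ft_force: [3.1, 1.7, -0.4]
grip_width: 22.2
```

```bash
python3 plan.py 582.9 97 97.3 3.47
python3 - <<'E'
from h import *
c=capture('top');cv2.imwrite('pics/t13.png',cv2.resize(c['color'][170:250,180:290,::-1],(770,560),interpolation=cv2.INTER_CUBIC))
E
```

```text
t 14.125 pos [585.131  95.572  97.47 ] yaw 3.46 zax [ 0.003  0.    -1.   ] F [ 3.097  1.688 -0.418] M [ 0.24  -0.548  0.081] w 22.219567946980646
shift [-0.002 -0.002  0.   ] rot [-0.016 -0.197 -0.011]
```

View pics/t13.png

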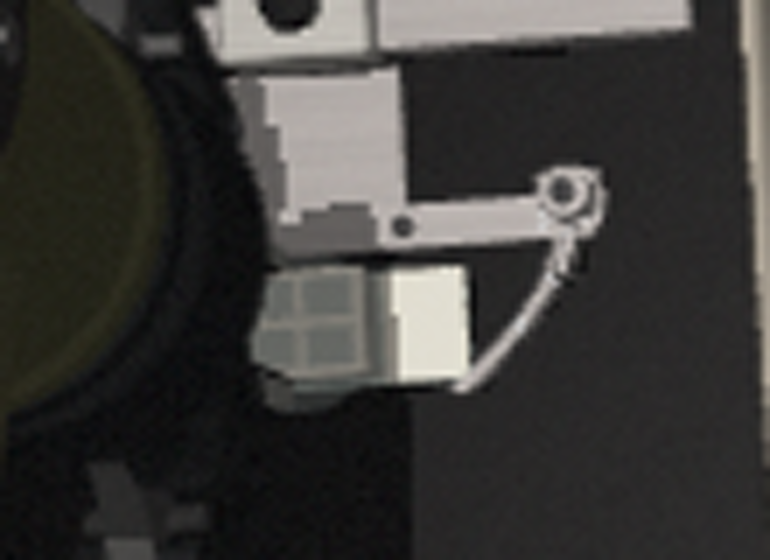

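The corner now rides on the inner face of the arm near (465,385). I'll continue about 7 mm more toward -y.

Call:
{"method": "servo_tool", "body": {"moves": [[[-0.0005,0.0015,0],[0,-0.2,0],-1],[[-0.0005,0.003,0],[0,-0.2,0],-1],[[-0.0005,0.0045,0],[0,-0.2,0],-1],[[-0.0005,0.006,0],[0,-0.2,0],-1],[[-0.0005,0.0075,0],[0,-0.2,0],-1],[[-0.0005,0.0075,0],[0,-0.2,0],-1]]}}

```text
time_s: 14.92
position: [585.0, 88.1, 97.4]
eef_rot: [[0.998, 0.06, -0.0], [0.06, -0.998, 0.0], [-0.0, -0.0, -1.0]]
ft_force: [1.1, 3.0, -0.1]
grip_width: 22.3
```

```bash
python3 plan.py 585.5 88 93 3.47
python3 - <<'E'
from h import *
c=capture('top');cv2.imwrite('pics/t14.png',cv2.resize(c['color'][170:250,180:290,::-1],(770,560),interpolation=cv2.INTER_CUBIC))
c=capture('side');cv2.imwrite('pics/s14.png',cv2.resize(c['color'][130:220,300:400,::-1],(660,594),interpolation=cv2.INTER_CUBIC))
E
```

```text
t 14.925 pos [585.013  88.094  97.426] yaw 3.45 zax [-0.  0. -1.] F [ 1.052  3.021 -0.1  ] M [ 0.615 -0.276  0.055] w 22.254683619155227
shift [0.    0.    0.004] rot [-0.028  0.011 -0.02 ]
```

View pics/t14.png

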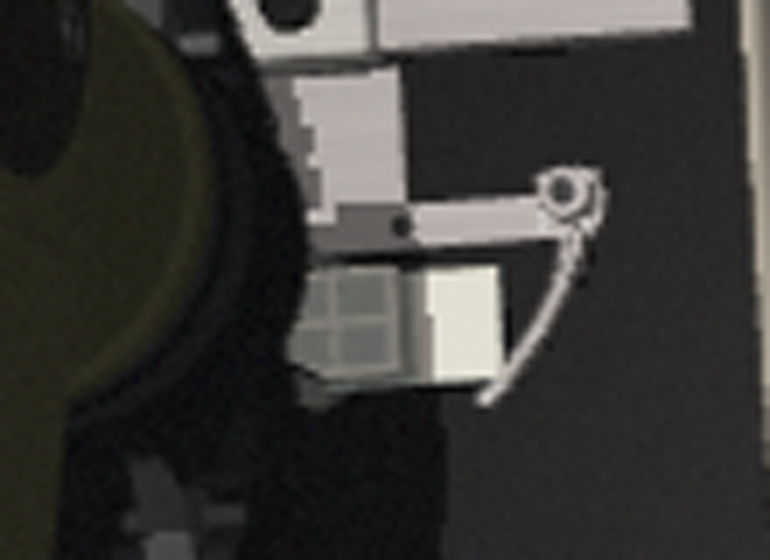

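View pics/s14.png

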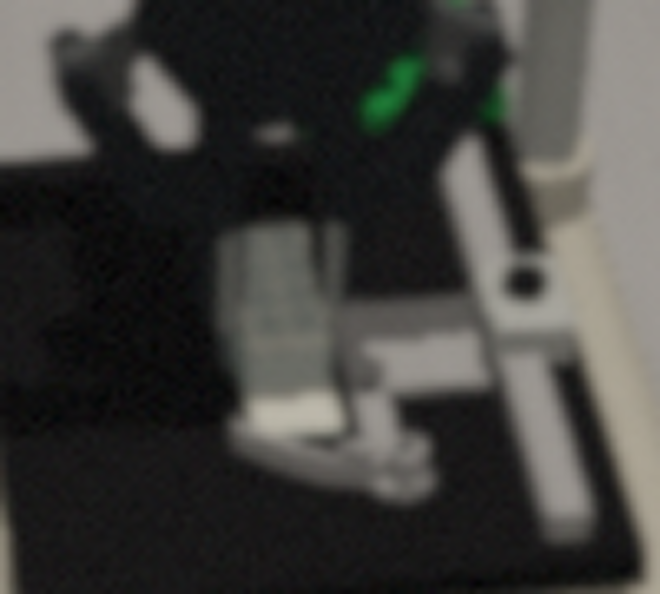

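The arm is drawn back about 0.43 rad (tip at (485,402)), and the slide is clear of bar and jaw. Lowering onto the stage.

Call:
{"method": "servo_tool", "body": {"moves": [[[0,0,0.0015],[0,0,0],-1],[[0,0,0.003],[0,0,0],-1],[[0,0,0.0045],[0,0,0],-1],[[0,0,0.0045],[0,0,0],-1]]}}

```text
time_s: 15.52
position: [585.2, 88.1, 92.8]
eef_rot: [[0.998, 0.06, 0.0], [0.06, -0.998, 0.0], [0.0, -0.0, -1.0]]
ft_force: [2.1, 2.9, -2.0]
grip_width: 22.4
```

Call:
{"method": "servo_tool", "body": {"moves": [[[0,0,0.0006],[0,0,0],-1],[[0,0,0.0006],[0,0,0],-1]]}}

```text
time_s: 15.78
position: [585.2, 88.1, 92.1]
eef_rot: [[0.998, 0.06, -0.0], [0.06, -0.998, 0.0], [-0.0, -0.0, -1.0]]
ft_force: [1.4, 3.3, -1.0]
grip_width: 22.1
```

Call:
{"method": "servo_tool", "body": {"moves": [[[0,0,0.0005],[0,0,0],-1],[[0,0,0.0005],[0,0,0],-1]]}}

```text
time_s: 16.02
position: [585.2, 88.1, 91.8]
eef_rot: [[0.998, 0.06, 0.0], [0.06, -0.998, 0.0], [0.0, -0.0, -1.0]]
ft_force: [2.7, 3.2, 1.3]
grip_width: 22.3
```

Stage contact is just made. Next I approach the back edge (+x) gently.

Call:
{"method": "servo_tool", "body": {"moves": [[[0.001,0,0.0002],[0,0,0],-1],[[0.002,0,0.0002],[0,0,0],-1],[[0.003,0,0.0002],[0,0,0],-1],[[0.003,0,0.0002],[0,0,0],-1]]}}

```text
time_s: 16.52
position: [588.7, 88.4, 91.8]
eef_rot: [[0.998, 0.06, 0.001], [0.06, -0.998, 0.0], [0.001, -0.0, -1.0]]
ft_force: [1.0, 3.8, 2.8]
grip_width: 22.5
```

```bash
python3 plan.py 585.5 88 93 3.47
python3 - <<'E'
from h import *
c=capture('top');cv2.imwrite('pics/t15.png',cv2.resize(c['color'][170:250,180:290,::-1],(770,560),interpolation=cv2.INTER_CUBIC))
E
```

```text
t 16.525 pos [588.653  88.356  91.827] yaw 3.46 zax [ 0.001  0.    -1.   ] F [0.974 3.767 2.779] M [ 0.582 -0.186  0.101] w 22.53921546335433
shift [-0.003  0.    -0.001] rot [-0.022 -0.056 -0.009]
```

View pics/t15.png

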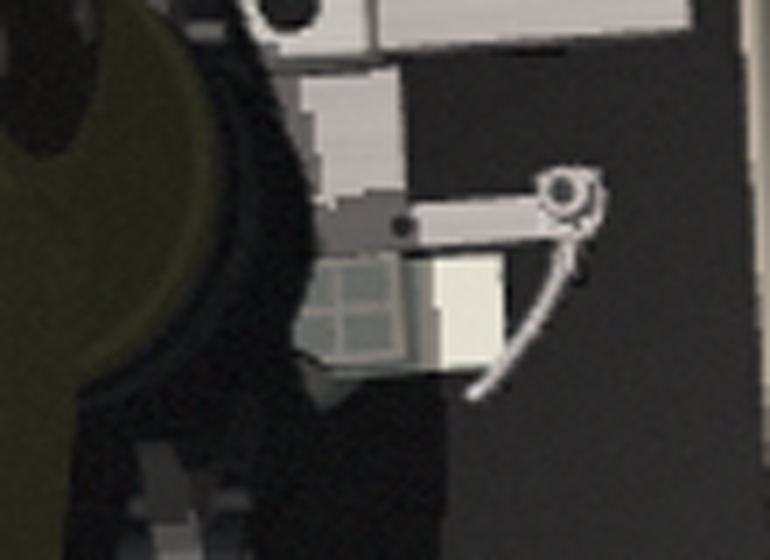

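The tab's back edge (row 253) is now near the bar face (row ~243), leaving about 2 mm. I'll creep in.

Call:
{"method": "servo_tool", "body": {"moves": [[[0.0006,0,0.0002],[0,0,0],-1],[[0.001,0,0.0002],[0,0,0],-1],[[0.001,0,0.0002],[0,0,0],-1]]}}

```text
time_s: 16.95
position: [589.7, 88.4, 91.8]
eef_rot: [[0.998, 0.06, 0.001], [0.06, -0.998, 0.0], [0.001, -0.0, -1.0]]
ft_force: [0.8, 3.6, 5.3]
grip_width: 22.4
```

Call:
{"method": "servo_tool", "body": {"moves": [[[0.0006,0,0.0002],[0,0,0],-1],[[0.0006,0,0.0002],[0,0,0],-1]]}}

```text
time_s: 17.2
position: [590.4, 88.4, 91.8]
eef_rot: [[0.998, 0.06, 0.001], [0.06, -0.998, 0.0], [0.001, -0.0, -1.0]]
ft_force: [0.2, 3.8, 5.0]
grip_width: 22.4
```

Call:
{"method": "servo_tool", "body": {"moves": [[[0.0006,0,0.0002],[0,0,0],-1],[[0.0006,0,0.0002],[0,0,0],-1]]}}

```text
time_s: 17.45
position: [591.1, 88.5, 91.8]
eef_rot: [[0.998, 0.06, 0.002], [0.06, -0.998, 0.0], [0.002, -0.0, -1.0]]
ft_force: [1.2, 3.0, 4.8]
grip_width: 22.5
```

Call:
{"method": "servo_tool", "body": {"moves": [[[0.0005,0,0.0001],[0,0,0],-1],[[0.0005,0,0.0001],[0,0,0],-1]]}}

```text
time_s: 17.7
position: [591.1, 88.5, 91.8]
eef_rot: [[0.998, 0.06, 0.001], [0.06, -0.998, 0.0], [0.001, -0.0, -1.0]]
ft_force: [-1.0, 3.6, 5.2]
grip_width: 22.4
```

Call:
{"method": "servo_tool", "body": {"moves": [[[0.0005,0,0.0001],[0,0,0],-1],[[0.0005,0,0.0001],[0,0,0],-1]]}}

```text
time_s: 17.95
position: [591.1, 88.4, 91.8]
eef_rot: [[0.998, 0.06, -0.0], [0.06, -0.998, 0.0], [-0.0, -0.0, -1.0]]
ft_force: [-0.0, 3.4, 4.6]
grip_width: 22.3
```

Call:
{"method": "servo_tool", "body": {"moves": [[[0.0005,0,0.0001],[0,0,0],-1],[[0.0005,0,0.0001],[0,0,0],-1]]}}

```text
time_s: 18.2
position: [591.0, 88.5, 91.8]
eef_rot: [[0.998, 0.06, -0.001], [0.06, -0.998, 0.0], [-0.001, -0.0, -1.0]]
ft_force: [-0.5, 3.2, 5.3]
grip_width: 22.3
```

x has stopped at 591.1, so the slide is on the back edge, where I predicted. Now +y toward the jaw, keeping a slight +x bias.

Call:
{"method": "servo_tool", "body": {"moves": [[[0.0004,-0.001,0],[0,0,0],-1],[[0.0004,-0.002,0],[0,0,0],-1],[[0.0004,-0.003,0],[0,0,0],-1],[[0.0004,-0.004,0],[0,0,0],-1],[[0.0004,-0.005,0],[0,0,0],-1],[[0.0004,-0.005,0],[0,0,0],-1]]}}

```text
time_s: 18.95
position: [590.8, 92.7, 91.8]
eef_rot: [[0.998, 0.06, -0.002], [0.06, -0.998, -0.001], [-0.002, 0.001, -1.0]]
ft_force: [0.1, -0.1, 5.5]
grip_width: 22.5
```

```bash
python3 plan.py 591 96 91.8 3.47
python3 - <<'E'
from h import *
c=capture('top');cv2.imwrite('pics/t16.png',cv2.resize(c['color'][170:250,180:290,::-1],(770,560),interpolation=cv2.INTER_CUBIC))
E
```

```text
t 18.95 pos [590.786  92.717  91.82 ] yaw 3.47 zax [-0.002 -0.001 -1.   ] F [ 0.117 -0.118  5.532] M [0.06  0.034 0.037] w 22.47576110002263
shift [ 0.    -0.003  0.   ] rot [ 0.053  0.096 -0.003]
```

View pics/t16.png

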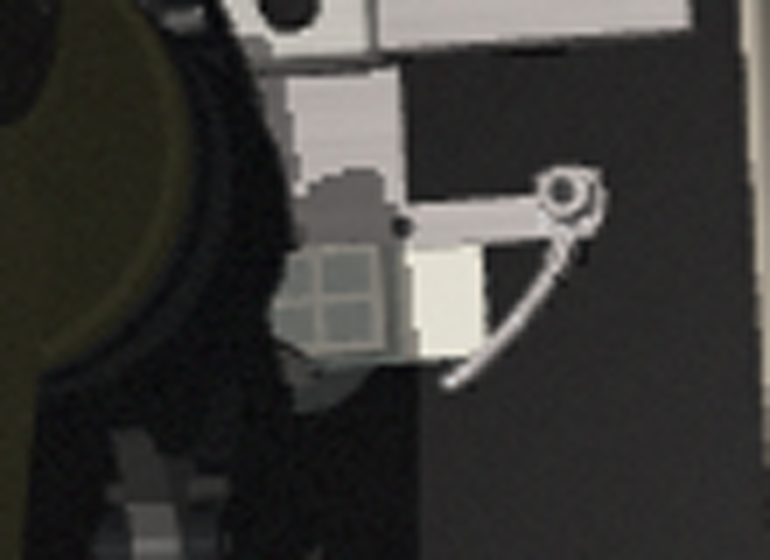

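Tab now flush with the bar; arm tip at (447,383) → about 0.24 rad, leaving roughly 3 mm to the jaw.

Call:
{"method": "servo_tool", "body": {"moves": [[[0.0005,-0.0007,0],[0.05,0.1,0],-1],[[0.0005,-0.0014,0],[0.05,0.1,0],-1],[[0.0005,-0.0014,0],[0.05,0.1,0],-1]]}}

```text
time_s: 19.38
position: [590.8, 93.2, 91.8]
eef_rot: [[0.998, 0.06, -0.001], [0.06, -0.998, -0.001], [-0.001, 0.001, -1.0]]
ft_force: [-0.6, 0.2, 5.6]
grip_width: 22.2
```

Call:
{"method": "servo_tool", "body": {"moves": [[[0.0004,-0.0006,0],[0,0,0],-1],[[0.0004,-0.0006,0],[0,0,0],-1]]}}

```text
time_s: 19.62
position: [590.8, 93.2, 91.8]
eef_rot: [[0.998, 0.06, -0.001], [0.06, -0.998, -0.002], [-0.002, 0.002, -1.0]]
ft_force: [-0.5, -0.2, 6.0]
grip_width: 22.5
```

Call:
{"method": "servo_tool", "body": {"moves": [[[0.0004,-0.0006,0],[0,0,0],-1],[[0.0004,-0.0006,0],[0,0,0],-1]]}}

```text
time_s: 19.88
position: [590.8, 93.2, 91.8]
eef_rot: [[0.998, 0.06, -0.002], [0.06, -0.998, -0.003], [-0.002, 0.003, -1.0]]
ft_force: [-0.5, 1.3, 5.6]
grip_width: 22.4
```

Call:
{"method": "servo_tool", "body": {"moves": [[[0.0004,-0.0006,0],[0,0,0],-1],[[0.0004,-0.0006,0],[0,0,0],-1]]}}

```text
time_s: 20.12
position: [590.7, 93.1, 91.8]
eef_rot: [[0.998, 0.06, -0.003], [0.06, -0.998, -0.004], [-0.003, 0.004, -1.0]]
ft_force: [-0.3, 0.1, 4.6]
grip_width: 22.3
```

```bash
python3 plan.py 591 96 91.8 3.47
python3 - <<'E'
from h import *
c=capture('top');cv2.imwrite('pics/t17.png',cv2.resize(c['color'][180:240,210:280,::-1],(700,600),interpolation=cv2.INTER_CUBIC))
c=capture('side');cv2.imwrite('pics/s17.png',cv2.resize(c['color'][130:220,300:400,::-1],(660,594),interpolation=cv2.INTER_CUBIC))
E
```

```text
t 20.125 pos [590.701  93.149  91.789] yaw 3.46 zax [-0.003 -0.004 -1.   ] F [-0.268  0.123  4.579] M [0.136 0.027 0.035] w 22.259366336606075
shift [ 0.    -0.003 -0.   ] rot [ 0.247  0.188 -0.005]
```

View pics/t17.png

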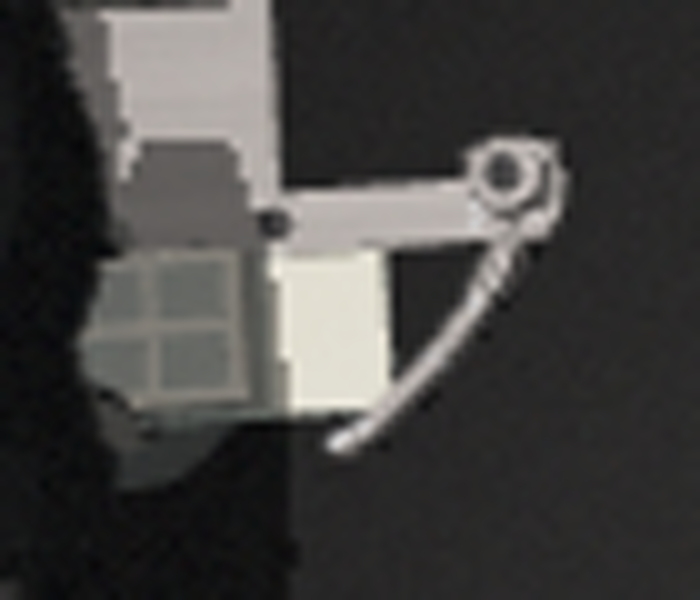

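View pics/s17.png

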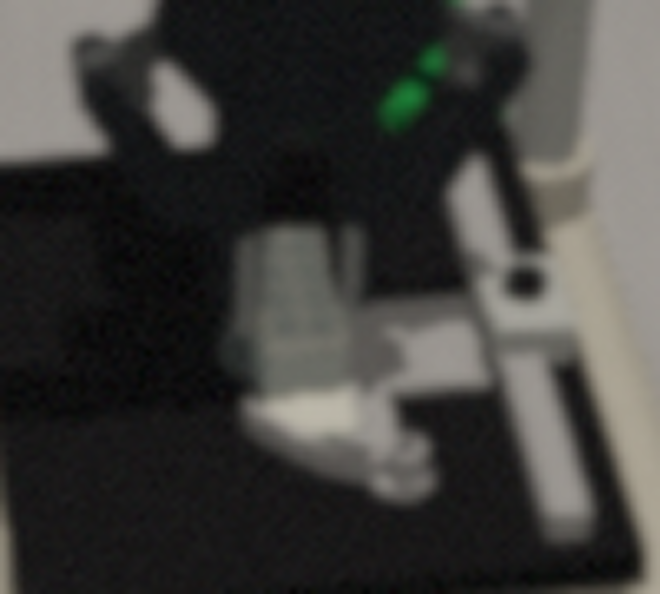

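Run:
```python
from h import *
np.set_printoptions(precision=1,suppress=True)
t=np.radians(3.47);B=np.array([[np.cos(t),np.sin(t)],[-np.sin(t),np.cos(t)]])
c=capture('top')
for n,u,v,z in [('pin',503,173,128),('tip',342,440,125),('tabB',388,250,117),('tabF',393,408,117),('barface',470,242,118.5)]:
    p=pix2plane(c,u/10+210-.45,v/10+180-.45,z);print(n,B@p[:2],B@p[:2]-[593.74,50.2])
```

```text
pin [615.7 -11.4] [ 22.  -61.6]
tip [575.4  17.1] [-18.3 -33.1]
tabB [606.5   9.4] [ 12.7 -40.8]
tabF [580.9  10.1] [-12.8 -40.1]
barface [606.6  -4.1] [ 12.9 -54.3]
```

The arm tip is at (-18.3,-33.1) relative to the seat centre, exactly the seated value, and motion is blocked in both x and y. I'll press a touch more so both contacts are certain.

Call:
{"method": "servo_tool", "body": {"moves": [[[0.0006,-0.0008,-0.0003],[0.25,0.19,0],-1],[[0.0008,-0.0012,-0.0003],[0.25,0.19,0],-1],[[0.0008,-0.0012,-0.0003],[0.25,0.19,0],-1]]}}

```text
time_s: 20.65
position: [590.8, 94.0, 91.8]
eef_rot: [[0.998, 0.06, -0.001], [0.06, -0.998, -0.001], [-0.001, 0.0, -1.0]]
ft_force: [-0.8, 0.2, 3.8]
grip_width: 22.2
```

```bash
python3 plan.py 590.8 93.2 91.8 3.47
```

```text
t 20.65 pos [590.752  93.982  91.819] yaw 3.46 zax [-0.001 -0.001 -1.   ] F [-0.821  0.215  3.77 ] M [-0.02   0.185  0.006] w 22.23601823967136
shift [0.    0.001 0.   ] rot [ 0.026  0.076 -0.009]
```

Call:
{"method": "servo_tool", "body": {"moves": [[[0.0006,-0.0008,0],[0,0,0],-1],[[0.0008,-0.0012,0],[0,0,0],-1],[[0.0008,-0.0012,0],[0,0,0],-1]]}}

```text
time_s: 21.02
position: [590.7, 94.9, 91.8]
eef_rot: [[0.998, 0.06, -0.003], [0.06, -0.998, -0.001], [-0.003, 0.001, -1.0]]
ft_force: [-1.7, -1.2, 6.2]
grip_width: 22.2
```

```bash
python3 plan.py 590.8 93.2 91.8 3.47
python3 - <<'E'
from h import *
c=capture('top');cv2.imwrite('pics/t18.png',cv2.resize(c['color'][180:240,210:280,::-1],(700,600),interpolation=cv2.INTER_CUBIC))
E
```

```text
t 21.025 pos [590.669  94.874  91.823] yaw 3.47 zax [-0.003 -0.001 -1.   ] F [-1.712 -1.202  6.226] M [-0.13   0.329 -0.012] w 22.203279644821226
shift [0.    0.002 0.   ] rot [ 0.063  0.164 -0.003]
```

View pics/t18.png

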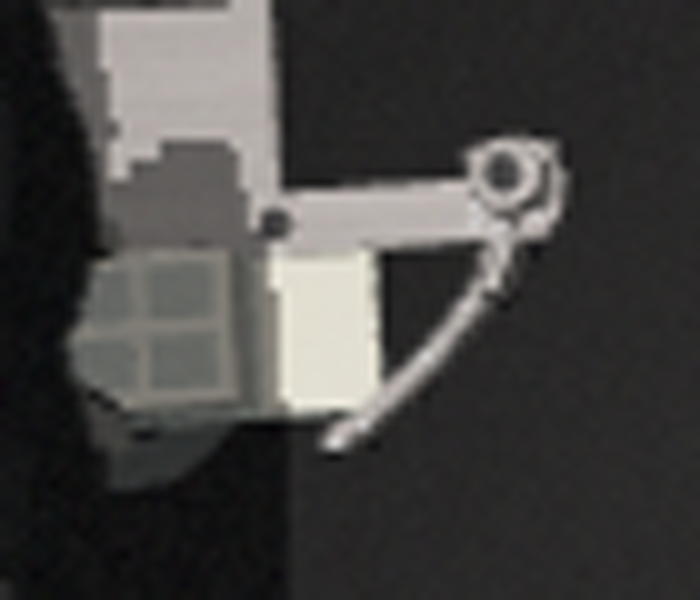

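The tab end moved from column 390 to 381, so it had been held by friction and was not yet at the jaw. Continuing +y.

Call:
{"method": "servo_tool", "body": {"moves": [[[0.0005,-0.0006,-0.0002],[0,0.16,0],-1],[[0.0005,-0.001,-0.0002],[0,0.16,0],-1],[[0.0005,-0.001,-0.0002],[0,0.16,0],-1]]}}

```text
time_s: 21.45
position: [590.6, 96.0, 91.8]
eef_rot: [[0.998, 0.061, -0.001], [0.061, -0.998, -0.001], [-0.001, 0.001, -1.0]]
ft_force: [-2.2, -0.6, 4.0]
grip_width: 22.5
```

Call:
{"method": "servo_tool", "body": {"moves": [[[0.0005,-0.0006,-0.0001],[0,0,0],-1],[[0.0005,-0.001,-0.0001],[0,0,0],-1],[[0.0005,-0.001,-0.0001],[0,0,0],-1]]}}

```text
time_s: 21.82
position: [590.6, 96.4, 91.8]
eef_rot: [[0.998, 0.061, -0.002], [0.061, -0.998, -0.002], [-0.002, 0.002, -1.0]]
ft_force: [-2.9, -4.1, 4.8]
grip_width: 22.4
```

Call:
{"method": "servo_tool", "body": {"moves": [[[0.0005,-0.0006,0],[0,0,0],-1],[[0.0005,-0.001,0],[0,0,0],-1],[[0.0005,-0.001,0],[0,0,0],-1]]}}

```text
time_s: 22.2
position: [590.6, 96.4, 91.8]
eef_rot: [[0.998, 0.061, -0.003], [0.061, -0.998, -0.004], [-0.003, 0.004, -1.0]]
ft_force: [-3.1, -4.2, 4.8]
grip_width: 22.3
```

Now a distinct stop at y = 96.4, with Fy -4.2 and Fx -3.1. Checking the picture.

```bash
python3 plan.py 590.6 96.4 91.8 3.47
python3 - <<'E'
from h import *
c=capture('top');cv2.imwrite('pics/t19.png',cv2.resize(c['color'][180:240,210:280,::-1],(700,600),interpolation=cv2.INTER_CUBIC))
E
```

```text
t 22.2 pos [590.607  96.389  91.827] yaw 3.48 zax [-0.003 -0.004 -1.   ] F [-3.146 -4.237  4.83 ] M [-0.742  0.58  -0.015] w 22.312925601230507
shift [-0. -0.  0.] rot [0.203 0.169 0.011]
```

View pics/t19.png

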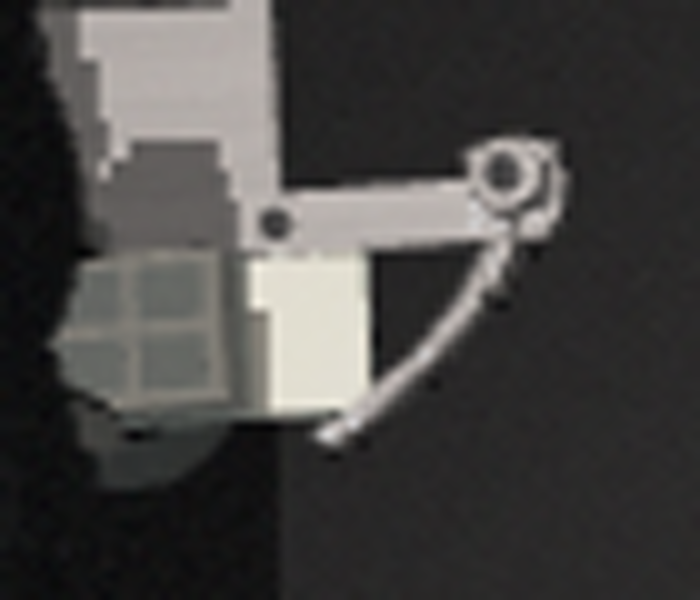

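The tab end is at column 370, i.e. at the seated -38 mm, and the arm tip at (333,433) gives about 0.2 rad, so the slide sits in the corner. I'll relax the press and open.

Call:
{"method": "servo_tool", "body": {"moves": [[[0.0002,-0.0003,0],[0,0,0],-1],[[0.0002,-0.0003,0],[0,0,0],-1]]}}

```text
time_s: 22.5
position: [590.6, 96.4, 91.8]
eef_rot: [[0.998, 0.061, -0.003], [0.061, -0.998, -0.004], [-0.003, 0.004, -1.0]]
ft_force: [-2.6, -3.1, 4.2]
grip_width: 22.5
```

Call:
{"method": "servo_tool", "body": {"moves": [[[0.0001,-0.0002,0],[0,0,0],-0.45],[[0.0001,-0.0002,0],[0,0,0],-0.4],[[0.0001,-0.0002,0],[0,0,0],-0.35],[[0.0001,-0.0002,0],[0,0,0],-0.3],[[0.0001,-0.0002,0],[0,0,0],-0.2],[[0.0001,-0.0002,0],[0,0,0],-0.15],[[0.0001,-0.0002,0],[0,0,0],-0.15]]}}

```text
time_s: 23.38
position: [590.7, 96.6, 91.8]
eef_rot: [[0.998, 0.061, -0.003], [0.061, -0.998, -0.004], [-0.003, 0.004, -1.0]]
ft_force: [0.4, -0.5, 0.2]
grip_width: 36.0
```

```bash
python3 plan.py 590.6 96.4 91.8 3.47
python3 - <<'E'
from h import *
c=capture('top');cv2.imwrite('pics/t20.png',cv2.resize(c['color'][180:240,210:280,::-1],(700,600),interpolation=cv2.INTER_CUBIC))
c=capture('side');cv2.imwrite('pics/s20.png',cv2.resize(c['color'][130:220,300:400,::-1],(660,594),interpolation=cv2.INTER_CUBIC))
E
```

```text
t 23.375 pos [590.702  96.605  91.848] yaw 3.48 zax [-0.003 -0.004 -1.   ] F [ 0.371 -0.546  0.177] M [-0.012  0.015  0.016] w 35.98700141224326
shift [-0.  0.  0.] rot [0.226 0.187 0.009]
```

View pics/t20.png

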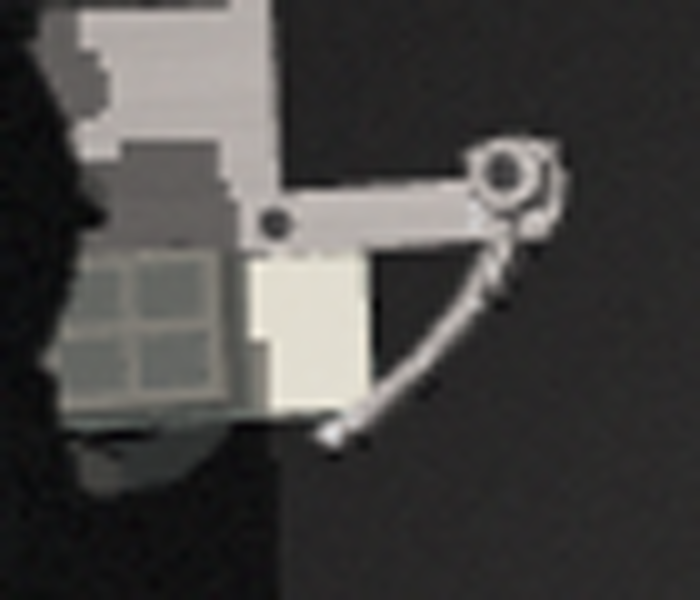

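View pics/s20.png

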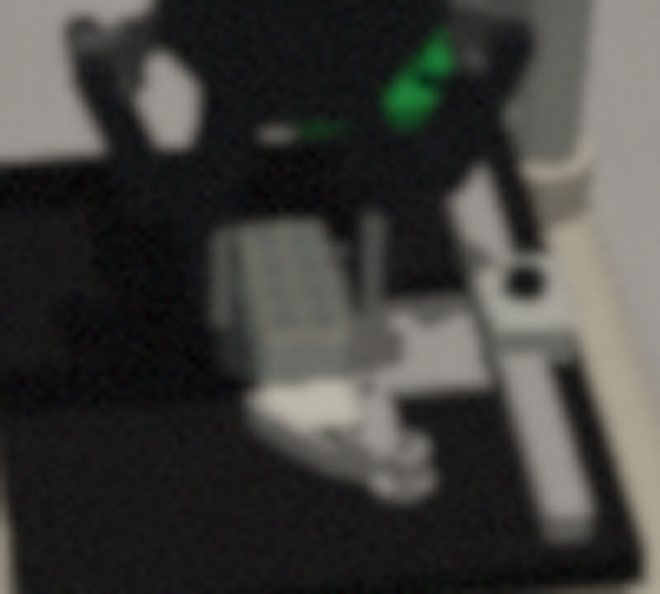

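The slide stayed put (tab end still at column 370) and the fingers are clear on both sides. Retreating straight up.

Call:
{"method": "servo_tool", "body": {"moves": [[[0,0,-0.005],[0,0,0],-0.15],[[0,0,-0.015],[0,0,0],-0.15],[[0,0,-0.035],[0,0,0],-0.15],[[0,0,-0.07],[0,0,0],-0.15],[[0,0,-0.11],[0,0,0],-0.15],[[-0.04,0,-0.14],[0,0,0],-0.15],[[-0.09,0,-0.14],[0,0,0],-0.15],[[-0.14,0,-0.14],[0,0,0],-0.15],[[-0.14,0,-0.14],[0,0,0],-0.15],[[-0.14,0,-0.14],[0,0,0],-0.15]]}}

```text
time_s: 24.72
position: [452.3, 88.8, 233.5]
eef_rot: [[0.998, 0.061, 0.0], [0.061, -0.998, -0.004], [-0.0, 0.004, -1.0]]
ft_force: [1.0, 1.0, -0.3]
grip_width: 36.0
```

Run:
```python
from fit import *
c=capture('top');cv2.imwrite('pics/t21.png',cv2.resize(c['color'][170:250,180:290,::-1],(770,560),interpolation=cv2.INTER_CUBIC))
c2=capture('side');cv2.imwrite('pics/s21.png',c2['color'][:,:,::-1])
w=cloud(c);print(observe()['time_s'])
```

```text
24.825
```

View pics/t21.png

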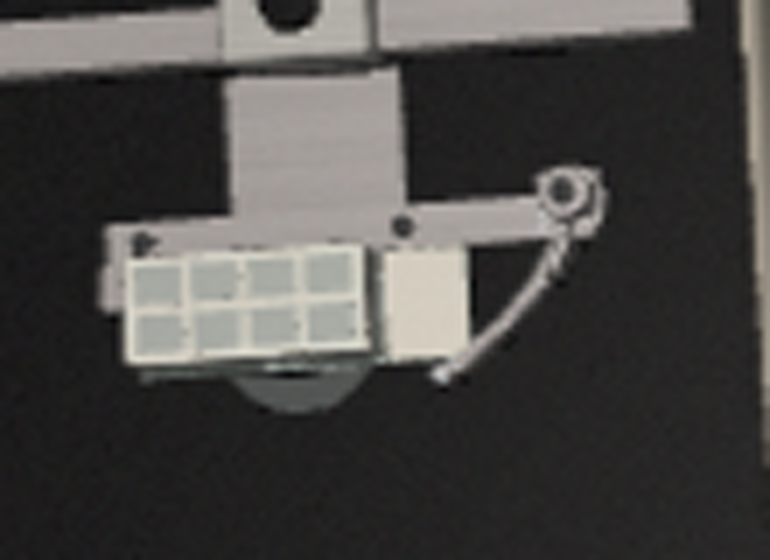

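View pics/s21.png

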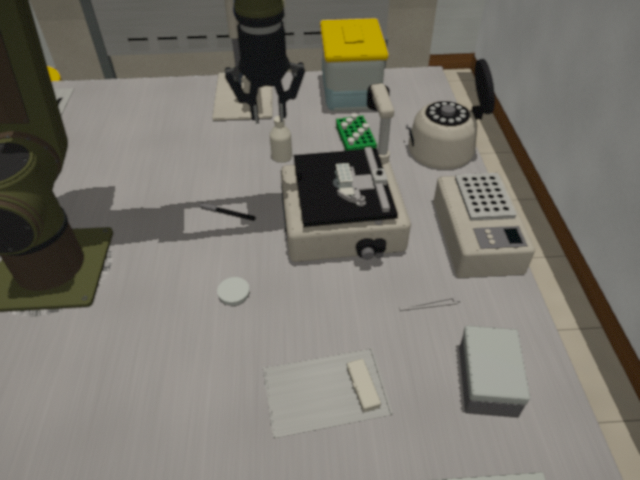

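The released slide lies against jaw and bar. In the top zoom its lid edge runs from (125,260) to (362,245), about 3.6°, parallel to the holder. The arm tip at (440,373) gives about 0.19 rad, and the other items in view are where they were. Handing in.

```bash
python3 -c "
from workcell import job_done
print(job_done())"
```

```text
the job is handed in; nothing more can be done
None
```

The chamber slide is in the holder with its tab at the sprung arm's end, released, and clamped by the arm. I handed the job in shortly after 24.8 s. No verdict is reported, and the contact forces at hand-in were not measured.

**What I did:**
- I gripped the block about 6 mm above the underside.
- Its tab end drew the arm back to about 0.43 rad, judged from the picture.
- I lowered the slide onto the stage at about 5 N.
- I brought it against the back edge (stopped at x = 591) and then the jaw (stopped at y = 96.4). While still held, the wrist forces were about -3 N in x and -4 N in y.
- I eased the press, opened the fingers and backed away.

**Last checks (camera):**
- **Position:** the slide did not move on release or retreat. It sits against back edge and jaw.
- **Alignment:** it lies parallel to the holder within about 0.2°.
- **Arm:** it rests on the tab's front corner at about 0.19–0.20 rad.
- **Other things:** those in view look undisturbed. I did not measure them, and the pictures do not cover the whole bench.

**What disagreed:**
- **TCP height:** the reported TCP z was about 31–35 mm lower than the real fingertips. A first close passed above the lid, so I found the tray by touch and used that height instead.
- **Camera positions:** the two cameras differed by 2–5 mm in x and y.
- **False stop:** friction first stopped the slide about 3 mm short of the jaw, so I pushed on until the stop was clear.

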